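# Set the portioning fence to the red stop and clamp it

## Task

Set the portioning guide on the worktop: slide the loose aluminium fence along its slots until its upright face rests lightly on the rubber buffer of the red stop, which marks the portion length, and hold it there for a moment, without pressing hard or shifting the stop. Then turn the black wing knob clockwise until it is firm, so that the fence stays clamped there, and let go. Leave the ramekin, the brownie and the sugar shaker alone.

Things in the scene. Friction and masses are not known exactly. Their poses are not given: they have to be found in the camera images.
- fence: Loose aluminium fence, 0.35 kg: flat foot 70 x 136 x 6 mm on the 12 mm thick base board, with an upright wall 70 wide, 12 thick, 67 mm high at its front end. Origin: underside, below the wall's middle. y: sliding direction to the red stop; x: along the wall, away from the robot; z up. Low rails guide it (1 mm play). The foot's slots trail round the knob's bolt and a low guide bolt. Drag 1 to 4 N.
- fence_grip (a point): Place to take the fence's wall: mid-thickness (12 mm thick along y), 13 mm below its top edge, 16 mm off its middle on the robot's side. Axes as the fence. The stop's top lies 23 mm lower than this point, the knob's top about level with it; the knob's axis is at least 55 mm behind (-y). A glass screen 0.55 m high stands upright about 85 mm beyond this point in +x.
- fence_face (a point): Point on the front (+y) face of the fence's wall that meets the buffer, 18 mm above the foot's underside. Axes as the fence.
- stop_face (a point): Marked position: nominal centre of the face (18 mm across) of the rubber buffer on the red stop, 20 to 60 mm ahead of the fence's face at the start. Axes as the base: y is the sliding direction; nominally the fence touches when fence_face has y = 0 in this frame, but the buffer's stem is screwed in or out by up to 2.5 mm, so the true contact must be felt.
- stop: The red stop, 30 mm wide, 20 mm deep, 31 mm high above the board, with a black rubber buffer 18 mm across on a steel stem towards the fence (-y); origin on the board below stop_face, axes as the base. Stiff friction holds it on the base, somewhere else each time. The buffer is stiff: about 30 N for each mm pressed in.
- washer: Steel washer, 22 mm across and 3 mm thick, under the wing knob: it does not turn, and comes down 1.2 mm for each radian of knob turn. It touches the fence's foot at a knob value of about 0.6 rad. Origin: centre of its underside.
- knob_grip (a point): Place to take the black wing knob: on its vertical axis, 13 mm below the top of the wing. The wing is an upright bar 40 mm long (x axis of this frame), 12 mm thick (its y axis), 28 mm high; its lower edge is 15 mm below this point, over a round hub 26 mm across. z up.
- knob (a joint): Turn of the wing knob in rad, growing clockwise seen from above; starts loose at 0 to 0.25, firm end stop at 1.4 (fully tight). Turning takes about 0.15 to 0.25 N m, and it stays where it is left.
- ramekin_mid (a point): White ramekin, 82 mm across, 48 mm high, beyond the stop's end of the base; leave it alone. Point at its centre, half-way up.
- brownie_mid (a point): Brownie, 58 x 76 x 36 mm, beyond the other end of the base; leave it alone. Point at its centre, half-way up.
- shaker_mid (a point): White sugar shaker, 67 mm across, 114 mm high, beyond the brownie; leave it alone. Point at its centre, half-way up.

How it is judged (in metres and radians):
On the way, in this order (a step that is already met when the one before it is completed fails the run):
1. the fence bears lightly on the buffer (2 to 14 N) for a moment while the knob is still loose (contact force between fence and stop between 2 and 14 N and value of joint knob below 0.5 rad), for 0.2 s.
2. the knob is tightened and its washer clamps the fence with at least 12 N (contact force between washer and fence above 12 N), for 0.2 s.
At the end, for the whole second after the job is handed in: The fence stands upright and still with its face within 4 mm of the nominal buffer face (the stem's 2.5 mm and 1.5 mm more), and the wing knob is tightened: its washer presses on the fence's foot with at least 12 N (contact force between washer and fence above 12 N and y of fence_face in the frame of stop_face between -0.004 and 0.004 m and angle between fence's own z axis and vertical below 0.05 rad and linear speed of fence below 0.01 m/s); the robot touches nothing.
It fails at once if the fence is pressed on the buffer with more than 20 N (contact force between fence and stop above 20 N).
It fails at once if the red stop is shifted by more than 2 mm (distance of stop_face from where it was at the start of the episode above 0.002 m).
It fails at once if the ramekin is moved by more than 10 mm (distance of ramekin_mid from where it was at the start of the episode above 0.01 m).
It fails at once if the brownie is moved by more than 10 mm (distance of brownie_mid from where it was at the start of the episode above 0.01 m).
It fails at once if the shaker is moved by more than 10 mm (distance of shaker_mid from where it was at the start of the episode above 0.01 m).
It also fails if it takes over 59 s, if anything falls off the work surface, if the arm or the gripper's body presses on something with over 40 N, if the wrist force passes 120 N, or if a joint passes its speed limit or range.

## Robot

A 6-joint arm with a two-finger parallel gripper is mounted at the origin on a cart in front of the work surface, level with it; the furniture and walls round the work are solid. World frame = base frame: x ahead of the robot, y to its left, z up, the work surface at z = 0. Lengths are in mm, angles in rad, forces in N, time in s.
With the tool pointing down it reaches from about 225 to 725 mm from the base axis. Payload 3.1 kg.
Tool frame: the origin (TCP) lies at the very end of the fingers, on their centre line; the grasp point (between the pads) lies 19 mm behind it (ctrl.grip_point_offset is the distance from the TCP to the grasp point, in mm); z points along the fingers, x is the direction in which the jaws open and shut, and the axes are right-handed (so a half turn about z gives the same grasp; the last joint's range is limited). The gripper opens to 85 mm and grips with 20 to 120 N. Pads are 22 mm wide; open, the fingers measure 114 mm over their backs; the gripper's body (76 mm by 85 mm) begins 54 mm behind the grasp point. The pads swing forward as they close: fully open they stand 13 mm farther back than shut.
Start: joints at [1.211, 0.048, 0.099, 1.622, 0, 1.443], TCP at [120.616, 510.949, 231.312] pointing down, gripper open.
Joint ranges: [-2.91, 2.91], [-0.99, 1.94], [-1.21, 1.42], [-2.12, 2.29], [-1.49, 1.47], [-3.14, 3.14]. Speed limits (rad/s): [2.79, 2.79, 3.14, 3.14, 3.14, 3.14].

## Interface

Orientations are given as a unit quaternion [w, x, y, z].
In Python, from station import ctrl gives the robot as it stands.
- The arm moves only by the tool move_arm, never from a script. Its arguments are lists of equal length, an entry for each row: "slide": the shift along the tool's x, y, z in units of 40 mm (1.0 is 40 mm), a list of three; "twist": the turn, a rotation vector about the tool's x, y, z in units of 6 degrees (1.0 is 6 degrees), a list of three; "jaw": the finger opening in mm, from 0 to 85.4. A call has 1 to 10 rows; each row shifts and turns the commanded pose from where the row before left it, along the tool's axes as they then stand; what a row does not reach is not made up. A row lasts 1/12 s, in which the tool goes at most 41.7 mm and 7.16 degrees, less where a joint would pass 70% of its speed; a pose out of reach is approached as far as the arm can. A call is refused whole if a number of a shift passes 1 or a number of a turn 1, either way. A call with a gripper value outside its range is refused whole. The fingers move at their own pace and stop on an object; "newtons" is the grip in N (left out, the last holds). Time passes only in rows, so rows that do not move let the fingers close. It gives the time, the measured TCP pose, the force and the opening at its end, in the units of the state.
- ctrl.get_obs(): the state, without advancing time (a new reading comes with each control period).
- ctrl.grab_frame(name): name is "side" or "top" or "wrist"; returns (picture, depth): 420x560x3 uint8, blue, green, red; 420x560 float32, mm along the optical axis (not along the pixel's ray), 0 where there is no reading.
- ctrl.camera_info(name): a dict with "camera_matrix" (3x3 intrinsics, pixels), "R" (3x3) and "t" (3): a world point X has camera coordinates R X + t. Camera axes: x right, y down, z forward; pixel columns grow to the right and rows downward; lengths in mm; the calibration is good to about 2 mm. A picture is of the moment at which its call begins: read the wrist's pose just before it. camera_info takes no time and is no camera call; for the wrist camera it gives the pose at the moment of the call.
- ctrl.job_done(): hands the job in, once; it reports no verdict.
The state is a dict: "time": time; "joint_positions": joint angles; "joint_velocities": joint speeds; "effort": joint torques, N m; "ee_pos": TCP position; "ee_rot": TCP orientation; "wrist_force": force on the tool from outside, world axes, zero at the start; "torque": the same for the moment, N m; "opening": finger opening in mm.
Only numpy, scipy, OpenCV 4.12 (cv2) and the standard library are available. Lean on these libraries where they do the work, as an engineer would, in place of code of your own. Each camera call takes 0.05 s, during which the arm holds its last target.

## Working session

There is one attempt and no reset: what is moved stays moved. The work goes in short steps, Python scripts to look and compute and a tool call to move; the robot and the scene stay as the last step left them, time stands still between calls to the robot, and variables do not carry over. Pictures are saved under pics/ and viewed, and the job is handed in when it is done.

Besides the shell and the picture viewer there is one more tool, called after ">>>" as name(argument=value, ...) on one line, values as JSON. move_arm: Moves the arm, as the interface text tells. Its arguments: {"type":"object","properties":{"slide":{"type":"array","items":{"type":"array","items":{"type":"number"}}},"twist":{"type":"array","items":{"type":"array","items":{"type":"number"}}},"jaw":{"type":"array","items":{"type":"number"}},"newtons":{"type":"number"}},"required":["slide","twist","jaw"]}

```bash
mkdir -p pics; ls; python3 - <<'E'
from station import ctrl
import cv2,numpy as np,pickle
o=ctrl.get_obs();print({k:np.round(v,3).tolist() for k,v in o.items()},ctrl.grip_point_offset)
D={}
for n in ["side","top","wrist"]:
    ci=ctrl.camera_info(n); p,d=ctrl.grab_frame(n); D[n]=(p,d,ci)
    cv2.imwrite(f"pics/{n}0.png",p)
    print(n,np.round(ci['R'],3).tolist(),np.round(ci['t'],1).tolist(),np.round(ci['camera_matrix'],1).tolist())
pickle.dump(D,open('D0.pkl','wb'))
E
```

```text
pics
{'time': 0.0, 'joint_positions': [1.211, 0.049, 0.098, 1.622, -0.0, 1.443], 'joint_velocities': [0.0, 0.001, 0.001, 0.001, 0.001, -0.001], 'effort': [-0.0, -33.878, 32.002, 0.02, -0.0, 0.0], 'ee_pos': [120.405, 510.368, 230.082], 'ee_rot': [0.001, 0.784, 0.621, -0.001], 'wrist_force': [0.294, -0.699, 0.398], 'torque': [0.008, 0.045, -0.007], 'opening': 85.553} 18.700000000000003
side [[0.919, -0.393, 0.024], [-0.15, -0.405, -0.902], [0.364, 0.826, -0.431]] [-439.8, 123.4, 923.7] [[443.7, 0.0, 270.4], [0.0, 443.7, 209.3], [0.0, 0.0, 1.0]]
top [[0.01, -1.0, -0.012], [-0.99, -0.008, -0.141], [0.141, 0.014, -0.99]] [12.7, 483.2, 871.7] [[409.5, 0.0, 273.7], [0.0, 409.5, 202.9], [0.0, 0.0, 1.0]]
wrist [[0.231, 0.973, -0.002], [0.926, -0.219, 0.309], [0.3, -0.073, -0.951]] [-524.7, -40.4, 379.9] [[291.8, 0.0, 280.6], [0.0, 291.8, 212.5], [0.0, 0.0, 1.0]]
```

View pics/side0.png

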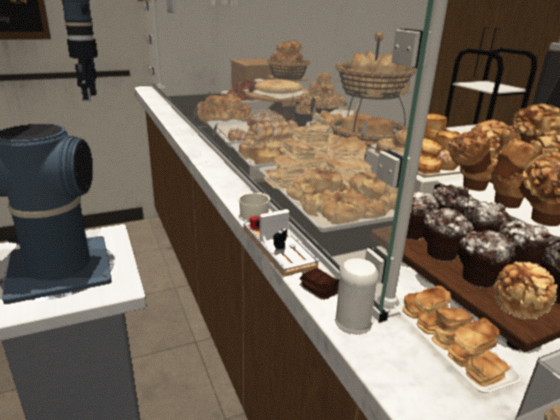

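View pics/top0.png

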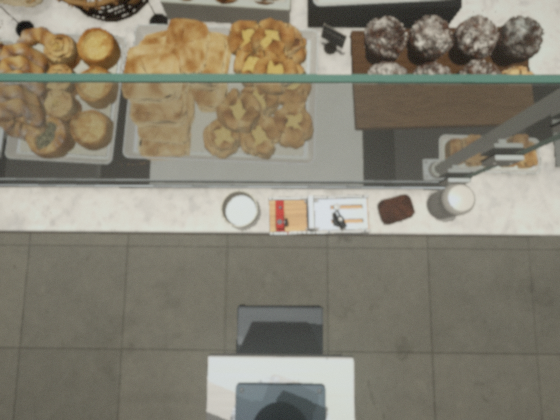

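View pics/wrist0.png

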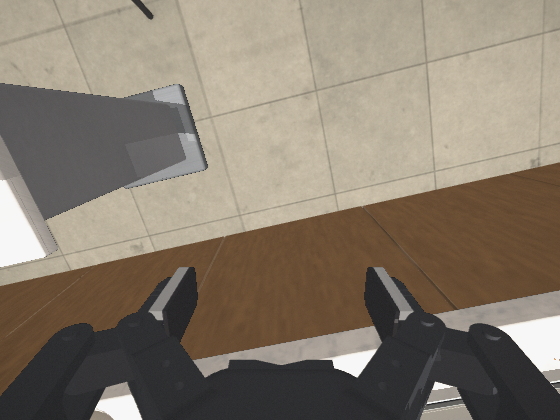

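Top view: ramekin at (241,211), red stop at (281,215), fence wall ~(311,214), knob (338,216), brownie (396,209), shaker (458,200). I'll zoom in and triangulate.

```bash
cat > h.py <<'E'
import numpy as np,cv2,pickle
def px2w(ci,u,v,z=None,d=None):
    K,R,t=[np.array(ci[k]) for k in("camera_matrix","R","t")]
    r=np.linalg.inv(K)@[u,v,1.]
    if d is not None: return R.T@(r*d-t)
    a=R.T@r; c=-R.T@t
    return c+a*(z-c[2])/a[2]
def w2px(ci,X):
    K,R,t=[np.array(ci[k]) for k in("camera_matrix","R","t")]
    c=K@(R@np.array(X,float)+t); return c[:2]/c[2]
E
python3 - <<'E'
from h import *
D=pickle.load(open('D0.pkl','rb'))
p,d,ci=D['top']
c=p[180:240,225:425]; cv2.imwrite('pics/topz.png',cv2.resize(c,None,fx=4,fy=4,interpolation=cv2.INTER_CUBIC))
p,d2,ci2=D['side']
c=p[185:305,225:355]; cv2.imwrite('pics/sidez.png',cv2.resize(c,None,fx=5,fy=5,interpolation=cv2.INTER_CUBIC)[:600])
for u,v in [(241,211),(281,215),(290,215),(311,205),(311,214),(325,210),(338,216),(396,209),(458,200),(300,225),(180,215)]:
    print(u,v,d[v,u],px2w(ci,u,v,d=d[v,u]).round(1))
E
```

```text
241 211 934.19836 [467.9  91.8   5. ]
281 215 893.98956 [455.3   0.7  42.5]
290 215 925.48535 [459.  -19.8  11. ]
311 205 858.45123 [472.7 -61.8  80.1]
311 214 858.99493 [454.1 -62.   76.8]
325 210 921.2527 [470.5 -98.3  15.8]
338 216 870.8638 [ 451.8 -120.4   63.7]
396 209 906.3947 [ 472.4 -253.8   28.9]
458 200 821.364 [ 480.5 -353.7  114.6]
300 225 919.6593 [436.4 -42.3  13.3]
180 215 937.754 [457.9 231.7   1.8]
```

View pics/topz.png

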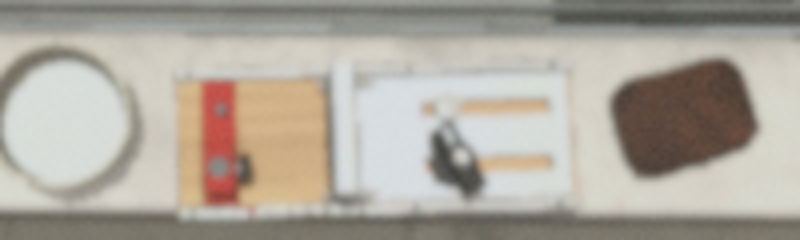

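View pics/sidez.png

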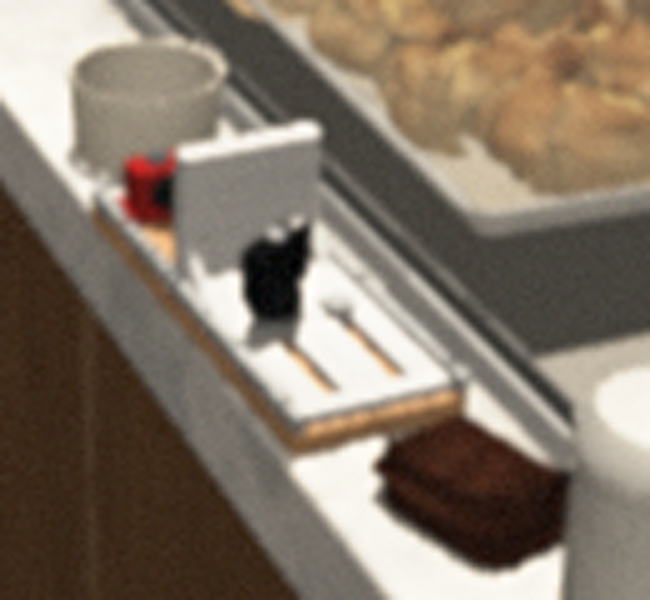

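Wall top centre is about (455,-62,79) and the knob about (452,-120). I'll move above the guide for a close wrist view.

>>> move_arm(slide=[[-0.676,0.587,0],[-0.676,0.587,0],[-0.676,0.587,0],[-0.676,0.587,0],[-0.676,0.587,0],[-0.676,0.587,0],[-0.676,0.587,0],[-0.676,0.587,0],[-0.676,0.587,0],[-0.676,0.587,0]], twist=[[0,0,0],[0,0,0],[0,0,0],[0,0,0],[0,0,0],[0,0,0],[0,0,0],[0,0,0],[0,0,0],[0,0,0]], jaw=[85,85,85,85,85,85,85,85,85,85])

```text
time: 0.98
ee_pos: [287.2, 192.3, 231.1]
ee_rot: [0.0, 0.784, 0.621, 0.0]
wrist_force: [1.4, 0.5, 1.2]
opening: 84.6
```

>>> move_arm(slide=[[-0.676,0.587,0],[-0.676,0.587,0],[-0.676,0.587,0],[-0.676,0.587,0],[-0.676,0.587,0],[-0.676,0.587,0],[-0.676,0.587,0],[-0.5,0.4,0],[0,0,0],[0,0,0]], twist=[[0,0,0],[0,0,0],[0,0,0],[0,0,0],[0,0,0],[0,0,0],[0,0,0],[0,0,-0.74],[0,0,-0.74],[0,0,-0.72]], jaw=[85,85,85,85,85,85,85,85,85,85])

```text
time: 1.82
ee_pos: [414.6, -52.9, 230.5]
ee_rot: [-0.001, 0.707, 0.707, -0.0]
wrist_force: [-0.6, -0.3, -0.1]
opening: 85.0
```

```bash
python3 - <<'E'
from station import ctrl
import cv2,numpy as np,pickle
o=ctrl.get_obs();print({k:np.round(v,4).tolist() for k,v in o.items()})
ci=ctrl.camera_info("wrist"); p,d=ctrl.grab_frame("wrist")
pickle.dump((p,d,ci,o),open('W1.pkl','wb'))
cv2.imwrite("pics/w1.png",p); print(np.round(ci['R'],3).tolist(), (-np.array(ci['R']).T@ci['t']).round(1))
E
```

```text
{'time': 1.8167, 'joint_positions': [-0.2875, -0.2282, -0.1595, 1.6413, -0.0001, -0.2864], 'joint_velocities': [0.0283, -0.0194, -0.0125, 0.011, 0.0059, -0.8879], 'effort': [-0.8177, -22.5867, 32.0669, -0.2004, -0.0809, 0.5647], 'ee_pos': [414.5614, -52.8606, 230.4898], 'ee_rot': [-0.0008, 0.7075, 0.7067, -0.0005], 'wrist_force': [-0.6094, -0.2842, -0.0884], 'torque': [0.0275, 0.0139, -0.0086], 'opening': 84.9548}
[[0.002, 1.0, 0.0], [0.952, -0.002, 0.307], [0.307, -0.0, -0.952]] [336.6 -52.1 373. ]
```

View pics/w1.png

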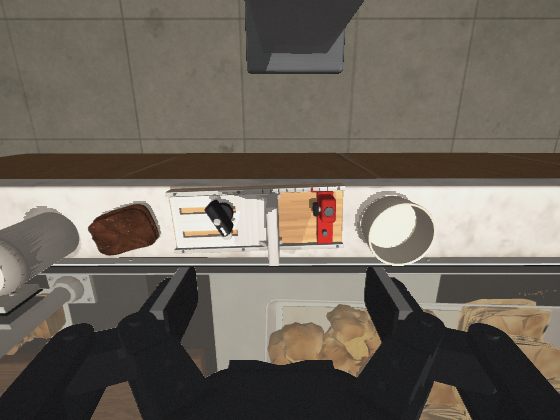

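```bash
python3 - <<'E'
from h import *
p,d,ci,o=pickle.load(open('W1.pkl','rb'))
c=p[175:275,155:355]; cv2.imwrite('pics/w1z.png',cv2.resize(c,None,fx=4,fy=4,interpolation=cv2.INTER_CUBIC))
for v in (195,205,215,225,235,245,255,262):
  print(v,[ (px2w(ci,u,v,d=d[v,u]).round(0).astype(int).tolist()) for u in (200,215,228,240,255,268,273,278,300,312,325)])
E
```

```text
195 [[428, -153, 19], [428, -135, 17], [428, -118, 18], [429, -103, 16], [429, -84, 16], [426, -68, 26], [426, -61, 28], [428, -55, 20], [430, -27, 13], [430, -12, 12], [428, 3, 21]]
205 [[441, -154, 18], [430, -126, 56], [437, -116, 33], [441, -104, 18], [441, -85, 17], [426, -66, 70], [426, -60, 71], [443, -56, 12], [443, -27, 12], [443, -12, 12], [434, 0, 42]]
215 [[455, -156, 17], [439, -125, 66], [447, -116, 39], [455, -104, 18], [455, -85, 17], [434, -66, 80], [434, -60, 79], [456, -56, 13], [457, -27, 10], [457, -11, 11], [447, 1, 41]]
225 [[468, -157, 17], [451, -126, 64], [454, -113, 57], [468, -105, 18], [468, -85, 18], [446, -66, 77], [446, -60, 79], [461, -55, 36], [471, -27, 11], [471, -11, 12], [337, -52, 373]]
235 [[484, -160, 12], [484, -140, 13], [479, -120, 25], [483, -106, 16], [482, -86, 18], [457, -66, 79], [458, -61, 78], [466, -55, 58], [485, -26, 11], [485, -10, 12], [479, 4, 27]]
245 [[497, -160, 17], [496, -139, 18], [496, -122, 18], [498, -107, 16], [498, -86, 16], [470, -66, 77], [469, -61, 79], [469, -55, 79], [496, -27, 20], [495, -11, 21], [495, 6, 21]]
255 [[520, -166, 0], [520, -145, 0], [520, -127, -1], [520, -110, -1], [520, -88, 0], [481, -66, 78], [481, -61, 80], [482, -55, 78], [520, -25, 1], [520, -8, 1], [520, 10, 0]]
262 [[522, -162, 17], [523, -142, 15], [522, -124, 16], [522, -107, 17], [523, -87, 15], [523, -69, 16], [490, -61, 78], [491, -55, 77], [523, -26, 16], [522, -10, 17], [522, 8, 17]]
```

View pics/w1z.png

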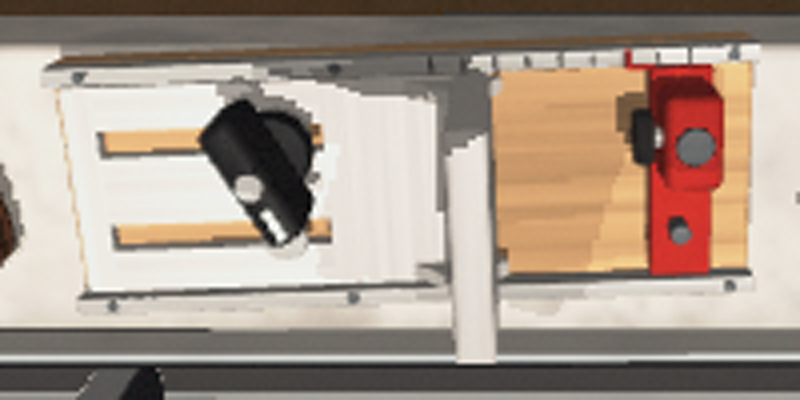

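```bash
python3 - <<'E'
from h import *
p,d,ci,o=pickle.load(open('W1.pkl','rb'))
v,u=np.mgrid[175:275,155:355]; v=v.ravel();u=u.ravel()
K,R,t=[np.array(ci[k]) for k in("camera_matrix","R","t")]
X=(R.T@((np.linalg.inv(K)@np.stack([u,v,np.ones_like(u)]))*d[v,u]-t[:,None])).T
def rect(m,z):
    P=np.array([px2w(ci,a,b,z=z)[:2] for a,b in zip(u[m],v[m])],np.float32)
    print(m.sum(),cv2.minAreaRect(P), P.min(0),P.max(0), np.median(X[m],0))
m=(X[:,2]>73)&(abs(X[:,1]+61)<12)&(X[:,0]<510)
rect(m,79)
g=p[v,u].astype(int)
m=(X[:,2]>60)&(X[:,2]<75)&(abs(X[:,1]+120)<35)&(X[:,0]<490)
rect(m,66+0)
m=(g[:,2]>100)&(g[:,1]<60)&(X[:,2]>37)&(X[:,2]<50)
rect(m,43)
# wall edges from pixel columns: rows at wall top
for r in range(205,270,6): 
    q=(v==r)&(X[:,2]>72)&(abs(X[:,1]+61)<12)
    if q.any(): 
        a=u[q].min()-.5;b=u[q].max()+.5; print(r,px2w(ci,a,r,z=79).round(1),px2w(ci,b,r,z=79).round(1))
# rails
for nm,a,b in [("railfar_l",(80,298),(748,276)),("near",(60,73),(745,52)),("redside edge",(652,270),(647,70)),("redright",(712,270),(712,68))]:
    A=px2w(ci,155+a[0]/4,175+a[1]/4,z=14);B=px2w(ci,155+b[0]/4,175+b[1]/4,z=14);print(nm,A.round(1),B.round(1),np.degrees(np.arctan2(*(B-A)[:2])))
print("buffer",px2w(ci,155+634/4,175+135/4,z=30),px2w(ci,155+634/4,175+135/4,z=39))
E
```

```text
729 ((445.8244934082031, -80.0497817993164), (223.9622802734375, 109.34452819824219), 88.9026870727539) [ 391.3064  -193.05739] [502.63126   30.863821] [453.69507356 -60.65742413  78.66380011]
354 ((444.9046325683594, -122.80607604980469), (39.26880645751953, 12.246923446655273), 29.984128952026367) [ 426.97147 -136.56525] [ 463.67688  -109.368286] [ 445.3293481  -123.51117424   63.90888423]
262 ((440.9371337890625, 4.011751651763916), (28.993606567382812, 16.59848403930664), 2.3252243995666504) [426.69394   -4.774171] [455.32037   12.339402] [438.86259423   3.77463882  40.37156685]
211 [429.9 -68.2  79. ] [429.9 -56.5  79. ]
217 [ 436.4 -138.5   79. ] [436.6 -35.3  79. ]
223 [443.3 -89.8  79. ] [443.4 -55.6  79. ]
229 [450.2 -67.5  79. ] [450.3 -55.6  79. ]
235 [457.2 -67.6  79. ] [457.3 -23.   79. ]
241 [464.3 -67.7  79. ] [464.3 -54.6  79. ]
247 [471.5 -66.7  79. ] [471.6  -1.7  79. ]
253 [478.7 -66.8  79. ] [478.9   8.6  79. ]
259 [486.1 -66.9  79. ] [486.1 -54.7  79. ]
265 [493.6 -65.9  79. ] [493.6 -54.7  79. ]
railfar_l [ 504.7 -194.7   14. ] [497.1  30.   14. ] -1.9381975775641545
near [ 426.7 -192.2   14. ] [420.3  24.2  14. ] -1.683333567652289
redside edge [494.8  -2.3  14. ] [426.1  -6.4  14. ] -93.45877173803024
redright [494.9  17.8  14. ] [425.5  14.1  14. ] -93.04787576281697
buffer [442.64022563 -11.73477972  30.        ] [439.85791154 -12.7944792   39.        ]
```

Wall at about x 444, y −62 for the grip, yaw about +2°. Buffer face is at y ≈ −12, and the knob axis at about (445,−123). I'm going above the grip point next.

>>> move_arm(slide=[[-0.225,0.735,0],[0,0,0.7],[0,0,0.8],[0,0,0.8],[0,0,0.7],[0,0,0.26],[0,0,0],[0,0,0]], twist=[[0,0,-0.33],[0,0,0],[0,0,0],[0,0,0],[0,0,0],[0,0,0],[0,0,0],[0,0,0]], jaw=[36,36,36,36,36,36,36,36])

```text
time: 2.53
ee_pos: [443.7, -60.1, 101.2]
ee_rot: [-0.0, 0.695, 0.719, -0.0]
wrist_force: [0.6, -0.4, 1.1]
opening: 36.2
```

```bash
cat > snap.py <<'E'
import sys
from station import ctrl
from h import *
n=sys.argv[1]; o=ctrl.get_obs();print({k:np.round(v,3).tolist() for k,v in o.items() if k in('time','ee_pos','ee_rot','wrist_force','torque','opening','joint_positions')})
for c in sys.argv[2:]:
    ci=ctrl.camera_info(c);p,d=ctrl.grab_frame(c); pickle.dump((p,d,ci,o),open(f'{n}{c}.pkl','wb')); cv2.imwrite(f'pics/{n}{c}.png',p)
E
python3 snap.py a wrist side
```

```text
{'time': 2.533, 'joint_positions': [-0.285, -0.143, -0.344, 1.371, -0.0, -0.318], 'ee_pos': [443.698, -60.13, 101.237], 'ee_rot': [-0.0, 0.695, 0.719, -0.0], 'wrist_force': [0.59, -0.366, 1.145], 'torque': [-0.001, -0.015, -0.014], 'opening': 36.212}
```

View pics/awrist.png

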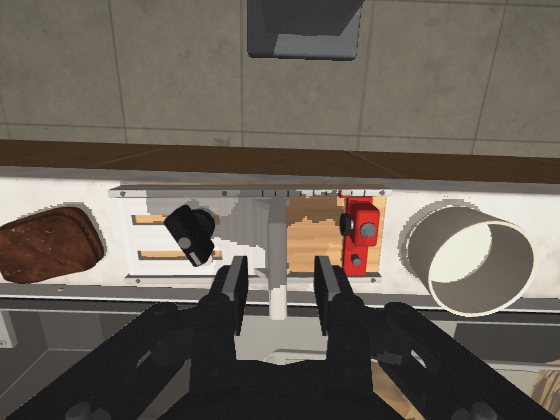

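The wall (col ~278) is centred between the fingers (col ~281). Now a quick refined measurement of wall, buffer and knob.

```bash
python3 - <<'E'
from h import *
p,d,ci,o=pickle.load(open('awrist.pkl','rb'))
v,u=np.mgrid[175:345,100:400]; v=v.ravel();u=u.ravel()
K,R,t=[np.array(ci[k]) for k in("camera_matrix","R","t")]
X=(R.T@((np.linalg.inv(K)@np.stack([u,v,np.ones_like(u)]))*d[v,u]-t[:,None])).T
for r in range(205,320,6): 
    q=(v==r)&(X[:,2]>72)&(X[:,2]<86)&(u>262)&(u<295)
    if q.any(): print(r,px2w(ci,u[q].min()-.5,r,z=79).round(1),px2w(ci,u[q].max()+.5,r,z=79).round(1))
m=(X[:,2]>60)&(X[:,2]<75)&(abs(X[:,1]+120)<35)&(X[:,0]<490)&(u<220)
for z in(64,66): 
    P=np.array([px2w(ci,a,b,z=z)[:2] for a,b in zip(u[m],v[m])],np.float32);print(cv2.minAreaRect(P),np.median(X[m],0))
cv2.imwrite('pics/az.png',cv2.resize(p[180:290,150:400],None,fx=3.2,fy=3.2,interpolation=cv2.INTER_CUBIC))
E
```

```text
223 [425.9 -68.6  79. ] [425.5 -56.6  79. ]
229 [429.7 -68.5  79. ] [429.3 -56.4  79. ]
235 [433.6 -68.4  79. ] [433.2 -56.3  79. ]
241 [437.6 -67.8  79. ] [437.2 -56.1  79. ]
247 [441.6 -67.7  79. ] [441.2 -56.   79. ]
253 [445.7 -67.6  79. ] [445.3 -55.8  79. ]
259 [449.8 -67.5  79. ] [449.4 -55.7  79. ]
265 [454.  -67.5  79. ] [453.6 -55.5  79. ]
271 [458.2 -67.4  79. ] [457.9 -55.3  79. ]
277 [462.5 -66.7  79. ] [462.2 -55.2  79. ]
283 [466.9 -67.2  79. ] [466.5 -55.   79. ]
289 [471.4 -67.1  79. ] [471.  -54.8  79. ]
295 [475.8 -66.4  79. ] [475.5 -54.7  79. ]
301 [480.4 -66.3  79. ] [480.  -54.5  79. ]
307 [485.  -66.2  79. ] [484.7 -54.3  79. ]
313 [489.8 -66.1  79. ] [489.4 -54.1  79. ]
319 [494.5 -64.   79. ] [494.2 -56.   79. ]
((445.2793273925781, -122.7085952758789), (39.3795280456543, 13.179641723632812), 29.59264373779297) [ 444.73553576 -123.22000722   63.8455369 ]
((444.39202880859375, -122.03302001953125), (38.941043853759766, 13.032888412475586), 29.592607498168945) [ 444.73553576 -123.22000722   63.8455369 ]
```

View pics/az.png

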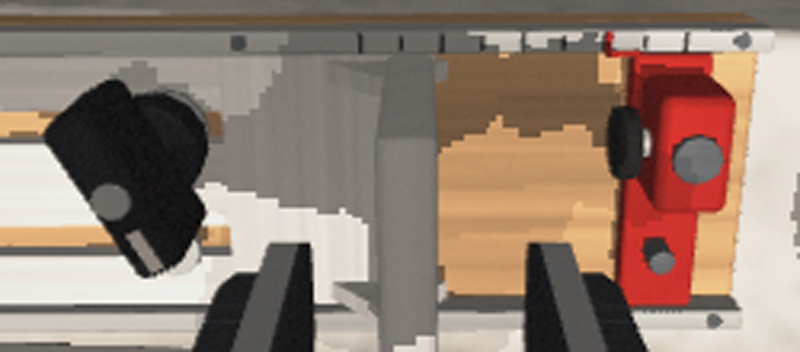

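>>> move_arm(slide=[[-0.045,0,0.4],[0,0,0.5],[0,0,0.35],[0,0,0.105],[0,0,0],[0,0,0]], twist=[[0,0,0],[0,0,0],[0,0,0],[0,0,0],[0,0,0],[0,0,0]], jaw=[36,36,36,36,36,36])

```text
time: 3.13
ee_pos: [445.2, -62.5, 48.4]
ee_rot: [0.001, 0.695, 0.719, 0.001]
wrist_force: [0.1, -0.5, -0.2]
opening: 35.8
```

```bash
python3 snap.py b wrist; python3 - <<'E'
from h import *
for f,pts in (('awrist',[(340,223.75)]),):
    p,d,ci,o=pickle.load(open(f+'.pkl','rb'))
    for a in pts: print(px2w(ci,*a,z=30).round(1))
E
```

```text
{'time': 3.133, 'joint_positions': [-0.289, -0.112, -0.423, 1.257, 0.0, -0.322], 'ee_pos': [445.155, -62.476, 48.438], 'ee_rot': [0.001, 0.695, 0.719, 0.001], 'wrist_force': [0.136, -0.454, -0.199], 'torque': [-0.007, -0.028, -0.005], 'opening': 35.817}
[442.6 -13.2  30. ]
```

View pics/bwrist.png

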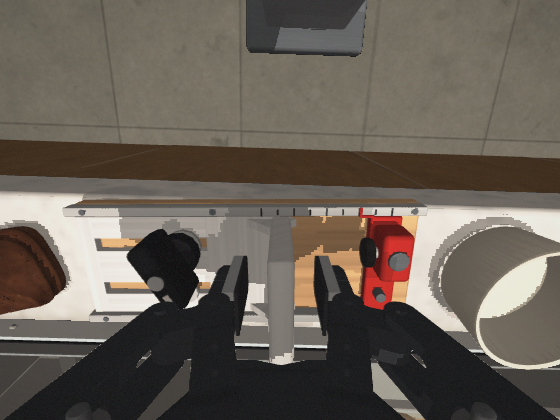

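The wall sits between the pads, clear of the knob. Closing.

>>> move_arm(slide=[[0,0,0],[0,0,0],[0,0,0],[0,0,0],[0,0,0],[0,0,0]], twist=[[0,0,0],[0,0,0],[0,0,0],[0,0,0],[0,0,0],[0,0,0]], jaw=[8,8,8,8,8,8], newtons=30)

```text
time: 3.68
ee_pos: [445.1, -62.4, 48.2]
ee_rot: [0.001, 0.695, 0.719, 0.001]
wrist_force: [-1.0, 0.3, 6.1]
opening: 11.6
```

>>> move_arm(slide=[[0.1,0,0],[0.15,0,0],[0.15,0,0],[0.15,0,0],[0.1,0,0],[0.05,0,0],[0,0,0]], twist=[[0,0,0],[0,0,0],[0,0,0],[0,0,0],[0,0,0],[0,0,0],[0,0,0]], jaw=[8,8,8,8,8,8,8])

```text
time: 4.27
ee_pos: [445.0, -56.9, 48.2]
ee_rot: [0.019, 0.699, 0.714, -0.019]
wrist_force: [0.1, -59.8, -6.8]
opening: 11.6
```

```bash
python3 snap.py c wrist
```

```text
{'time': 4.267, 'joint_positions': [-0.24, -0.121, -0.432, 1.246, -0.052, -0.261], 'ee_pos': [445.044, -56.864, 48.247], 'ee_rot': [0.019, 0.699, 0.714, -0.019], 'wrist_force': [0.074, -59.778, -6.774], 'torque': [-10.43, -0.195, 0.103], 'opening': 11.551}
```

View pics/cwrist.png

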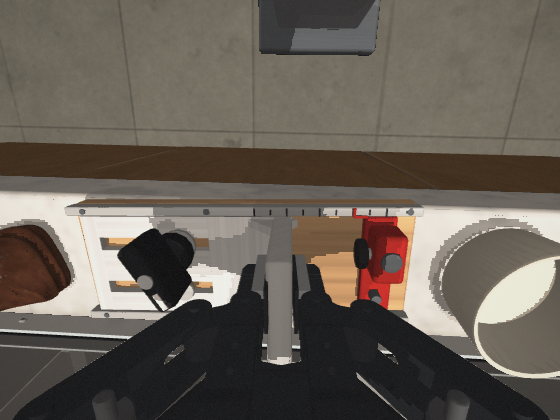

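The fence resisted with 60 N, so it is jammed somewhere. Backing off at once.

>>> move_arm(slide=[[-0.15,0,0],[-0.15,0,0],[-0.15,0,0]], twist=[[0,0,0],[0,0,0],[0,0,0]], jaw=[8,8,8])

```text
time: 4.57
ee_pos: [445.1, -57.5, 48.2]
ee_rot: [0.004, 0.697, 0.717, -0.002]
wrist_force: [1.1, -1.7, 5.8]
opening: 11.5
```

```bash
python3 snap.py d wrist; python3 - <<'E'
from h import *
for f in('awrist','bwrist','cwrist','dwrist'):
    p,d,ci,o=pickle.load(open(f+'.pkl','rb'))
    K,R,t=[np.array(ci[k]) for k in("camera_matrix","R","t")]
    v,u=np.mgrid[205:375,60:430]; v=v.ravel();u=u.ravel()
    X=(R.T@((np.linalg.inv(K)@np.stack([u,v,np.ones_like(u)]))*d[v,u]-t[:,None])).T
    print(f)
    for r in range(205,375,10):
        q=(v==r)&(X[:,2]>72)&(X[:,2]<86)&(u>255)&(u<300)
        if q.any(): print(r,px2w(ci,u[q].min()-.5,r,z=79).round(1),px2w(ci,u[q].max()+.5,r,z=79).round(1))
c=cv2.imread('pics/dwrist.png');cv2.imwrite('pics/dz.png',cv2.resize(c[190:330,60:430],None,fx=2.1,fy=2.1))
E
```

```text
{'time': 4.567, 'joint_positions': [-0.273, -0.116, -0.426, 1.255, -0.008, -0.301], 'ee_pos': [445.137, -57.477, 48.171], 'ee_rot': [0.004, 0.697, 0.717, -0.002], 'wrist_force': [1.097, -1.676, 5.765], 'torque': [0.038, -0.073, -0.006], 'opening': 11.489}
awrist
225 [427.1 -68.6  79. ] [426.8 -56.5  79. ]
235 [433.6 -68.4  79. ] [433.2 -56.3  79. ]
245 [440.2 -67.7  79. ] [439.9 -56.   79. ]
255 [447.  -67.6  79. ] [446.7 -55.8  79. ]
265 [454.  -67.5  79. ] [453.6 -55.5  79. ]
275 [461.1 -67.3  79. ] [460.7 -55.2  79. ]
285 [468.4 -67.2  79. ] [468. -55.  79.]
295 [475.8 -66.4  79. ] [475.5 -54.7  79. ]
305 [483.5 -66.3  79. ] [483.1 -54.4  79. ]
315 [491.3 -66.1  79. ] [490.9 -54.1  79. ]
355 [525.1 -74.6  79. ] [524.1 -43.6  79. ]
bwrist
255 [422.2 -66.9  79. ] [422.  -59.3  79. ]
265 [427.  -68.5  79. ] [426.6 -56.5  79. ]
275 [431.8 -68.4  79. ] [431.4 -56.3  79. ]
285 [436.8 -67.9  79. ] [436.4 -56.5  79. ]
295 [441.9 -67.8  79. ] [441.5 -56.2  79. ]
305 [447.1 -67.7  79. ] [446.7 -56.   79. ]
315 [452.4 -67.6  79. ] [452.  -55.8  79. ]
325 [457.9 -67.5  79. ] [457.5 -55.5  79.
[... 372 characters left out ...]
 -62.3  79. ] [446.2 -46.6  79. ]
315 [452.4 -62.3  79. ] [451.5 -46.4  79. ]
325 [457.9 -61.8  79. ] [456.9 -46.6  79. ]
335 [463.4 -60.8  79. ] [462.7 -49.2  79. ]
345 [469.2 -60.8  79. ] [468.4 -49.   79. ]
355 [475.1 -60.8  79. ] [474.3 -48.8  79. ]
dwrist
265 [426.8 -63.1  79. ] [426.4 -51.2  79. ]
275 [431.8 -67.8  79. ] [431.2 -48.8  79. ]
285 [436.7 -67.8  79. ] [436.1 -48.6  79. ]
295 [441.8 -66.   79. ] [441.2 -48.4  79. ]
305 [446.9 -64.7  79. ] [446.4 -49.   79. ]
315 [452.2 -64.2  79. ] [451.7 -48.8  79. ]
325 [457.7 -64.1  79. ] [457.2 -48.5  79. ]
335 [463.3 -62.2  79. ] [462.8 -50.1  79. ]
345 [469.  -62.1  79. ] [468.6 -50.3  79. ]
355 [474.9 -61.6  79. ] [474.5 -50.1  79. ]
```

View pics/dz.png

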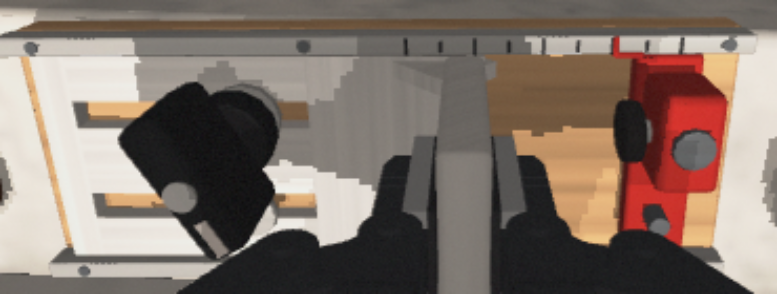

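The fence moved ~5 mm, then bound. Likely cause: pinning it 50 mm up pitches it forward, and its foot catches the washer, which has under 0.7 mm clearance. Instead I'll push it low from behind with shut fingers, which barely tips it. Releasing and rising.

>>> move_arm(slide=[[0,0,0],[0,0,0],[0,0,0],[0,0,-0.3],[0,0,-0.7],[0,0,-0.7],[0,0,-0.3],[0,0,0]], twist=[[0,0,0],[0,0,0],[0,0,0],[0,0,0],[0,0,0],[0,0,0],[0,0,0],[0,0,0]], jaw=[34,34,34,34,34,34,34,34])

```text
time: 5.28
ee_pos: [445.9, -52.1, 130.0]
ee_rot: [0.003, 0.695, 0.719, 0.002]
wrist_force: [-0.3, -0.6, 0.5]
opening: 34.0
```

```bash
python3 snap.py e wrist; python3 - <<'E'
from h import *
for f in('ewrist',):
    p,d,ci,o=pickle.load(open(f+'.pkl','rb'))
    K,R,t=[np.array(ci[k]) for k in("camera_matrix","R","t")]
    v,u=np.mgrid[180:375,60:430]; v=v.ravel();u=u.ravel()
    X=(R.T@((np.linalg.inv(K)@np.stack([u,v,np.ones_like(u)]))*d[v,u]-t[:,None])).T
    for r in range(205,375,10):
        q=(v==r)&(X[:,2]>72)&(X[:,2]<86)&(u>255)&(u<300)
        if q.any(): print(r,px2w(ci,u[q].min()-.5,r,z=79).round(1),px2w(ci,u[q].max()+.5,r,z=79).round(1))
    m=(X[:,2]>60)&(X[:,2]<75)&(abs(X[:,1]+120)<35)&(X[:,0]<490)&(u<225)
    P=np.array([px2w(ci,a,b,z=65)[:2] for a,b in zip(u[m],v[m])],np.float32);print(cv2.minAreaRect(P),np.median(X[m],0))
cv2.imwrite('pics/ez.png',cv2.resize(p[170:330,100:430],None,fx=2.4,fy=2.4))
E
```

```text
{'time': 5.283, 'joint_positions': [-0.266, -0.157, -0.299, 1.423, 0.0, -0.3], 'ee_pos': [445.93, -52.142, 129.966], 'ee_rot': [0.003, 0.695, 0.719, 0.002], 'wrist_force': [-0.281, -0.577, 0.542], 'torque': [-0.054, -0.074, -0.044], 'opening': 34.033}
205 [425.7 -62.7  79. ] [425.3 -51.   79. ]
215 [433.  -62.6  79. ] [432.6 -50.8  79. ]
225 [440.5 -62.5  79. ] [440.1 -50.5  79. ]
235 [448.1 -62.4  79. ] [447.7 -50.2  79. ]
245 [455.9 -62.2  79. ] [455.5 -49.9  79. ]
255 [464.  -62.1  79. ] [463.5 -49.7  79. ]
265 [472.1 -61.2  79. ] [471.7 -49.4  79. ]
275 [480.5 -61.1  79. ] [480.1 -49.8  79. ]
285 [489.1 -60.9  79. ] [488.7 -49.5  79. ]
325 [526.1 -69.   79. ] [524.9 -33.9  79. ]
((445.1781921386719, -122.44646453857422), (38.85030746459961, 12.74150276184082), 29.39015007019043) [ 444.86352237 -123.26786617   63.89614171]
```

View pics/ez.png

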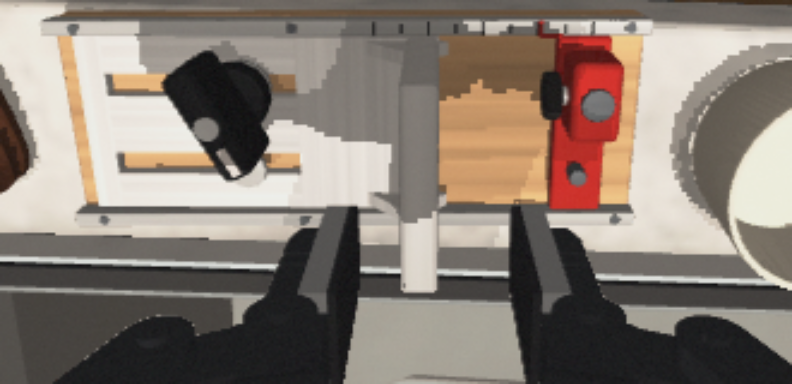

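The fence front is now at y ≈ −50, it is upright, and the knob and stop haven't changed. Rotating the tool 90° and closing the fingers, to go down between wall and knob.

>>> move_arm(slide=[[-0.37,0.14,0],[-0.37,0.14,0],[0,0,0],[0,0,0],[0,0,0],[0,0,0],[0,0,0],[0,0,0],[0,0,0],[0,0,0]], twist=[[0,0,0],[0,0,0],[0,0,-1],[0,0,-1],[0,0,-1],[0,0,-1],[0,0,-1],[0,0,-1],[0,0,-1],[0,0,-1]], jaw=[0,0,0,0,0,0,0,0,0,0])

```text
time: 6.17
ee_pos: [454.2, -80.6, 123.8]
ee_rot: [-0.002, 0.34, 0.94, 0.0]
wrist_force: [0.5, 0.0, 1.0]
opening: 0.1
```

>>> move_arm(slide=[[0,0,0],[0,0,0],[0,0,0],[0,0,0],[0,0,0],[0,0,0],[0,0,0],[0,0,0],[0,0,0],[0,0,0]], twist=[[0,0,-1],[0,0,-1],[0,0,-1],[0,0,-1],[0,0,-1],[0,0,-1],[0,0,-1],[-0.5,0,0],[0,0,0],[0,0,0]], jaw=[0,0,0,0,0,0,0,0,0,0])

```text
time: 7.0
ee_pos: [454.6, -81.2, 124.5]
ee_rot: [-0.002, -0.016, 1.0, 0.027]
wrist_force: [0.3, -0.1, 0.9]
opening: -0.1
```

```bash
python3 snap.py f wrist side
```

```text
{'time': 7.0, 'joint_positions': [-0.355, -0.095, -0.254, 1.435, 0.048, -1.958], 'ee_pos': [454.557, -81.212, 124.538], 'ee_rot': [-0.002, -0.016, 1.0, 0.027], 'wrist_force': [0.338, -0.078, 0.871], 'torque': [0.001, 0.02, 0.003], 'opening': -0.114}
```

View pics/fwrist.png

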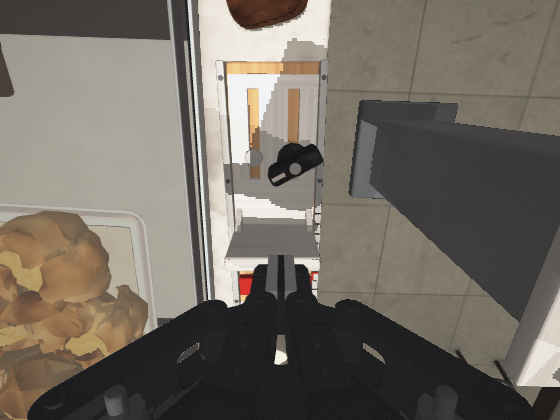

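View pics/fside.png

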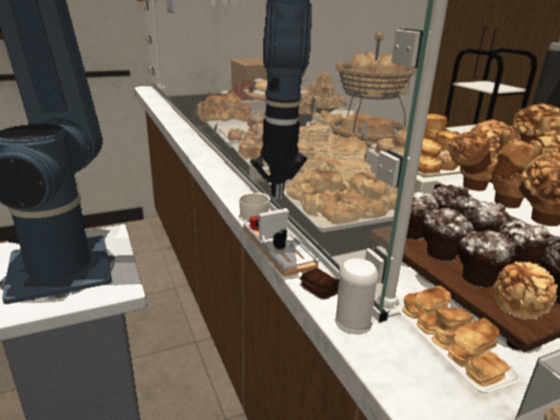

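Tip is tilted 3° to lead in +y. The wrist view shows shut fingers at col 280, over the space between wall and knob. Descending.

>>> move_arm(slide=[[0,-0.15,0.5],[0,0,0.7],[0,0,0.6],[0,0,0.4],[0,0,0.2],[0,0,0.04],[0,0,0],[0,0,0]], twist=[[0,0,0],[0,0,0],[0,0,0],[0,0,0],[0,0,0],[0,0,0],[0,0,0],[0,0,0]], jaw=[0,0,0,0,0,0,0,0])

```text
time: 7.77
ee_pos: [456.7, -82.5, 30.1]
ee_rot: [0.001, -0.017, 1.0, 0.026]
wrist_force: [-0.1, -0.2, 0.2]
opening: 0.2
```

```bash
python3 snap.py g wrist
```

```text
{'time': 7.767, 'joint_positions': [-0.356, -0.041, -0.395, 1.235, 0.048, -1.961], 'ee_pos': [456.745, -82.455, 30.092], 'ee_rot': [0.001, -0.017, 1.0, 0.026], 'wrist_force': [-0.092, -0.171, 0.163], 'torque': [-0.055, -0.028, 0.03], 'opening': 0.209}
```

View pics/gwrist.png

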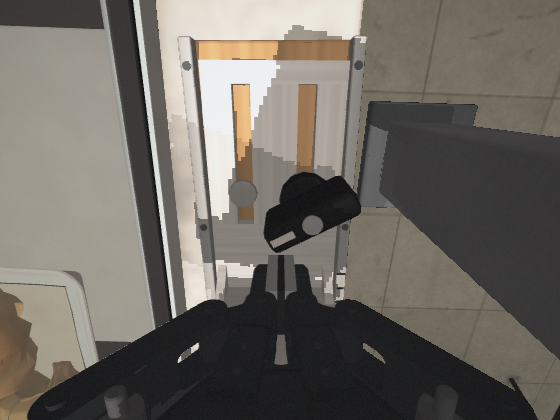

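>>> move_arm(slide=[[0,0.1,0.01],[0,0.1,0.01],[0,0.1,0.01],[0,0.05,0.01],[0,0.05,0.01],[0,0,0]], twist=[[0,0,0],[0,0,0],[0,0,0],[0,0,0],[0,0,0],[0,0,0]], jaw=[0,0,0,0,0,0])

```text
time: 8.32
ee_pos: [456.4, -73.6, 29.8]
ee_rot: [0.0, -0.015, 1.0, 0.017]
wrist_force: [-2.8, -19.1, 2.8]
opening: 0.3
```

>>> move_arm(slide=[[0,0.05,0.004],[0,0.05,0.004],[0,0.05,0.004]], twist=[[0,0,0],[0,0,0],[0,0,0]], jaw=[0,0,0])

```text
time: 8.57
ee_pos: [456.4, -73.8, 30.0]
ee_rot: [-0.0, -0.013, 1.0, 0.01]
wrist_force: [-3.7, -38.6, 1.1]
opening: -0.2
```

Still blocked at 38 N. Backing off before investigating.

>>> move_arm(slide=[[0,-0.2,0],[0,-0.2,0],[0,-0.1,0],[0,0,0]], twist=[[0,0,0],[0,0,0],[0,0,0],[0,0,0]], jaw=[0,0,0,0])

```text
time: 8.9
ee_pos: [455.7, -80.2, 26.6]
ee_rot: [-0.0, -0.016, 1.0, 0.026]
wrist_force: [0.1, 0.8, -0.1]
opening: -0.0
```

```bash
python3 snap.py i side; python3 - <<'E'
from h import *
p,d,ci,o=pickle.load(open('ewrist.pkl','rb'))
cv2.imwrite('pics/ez2.png',cv2.resize(p[170:290,200:360],None,fx=5,fy=5,interpolation=cv2.INTER_CUBIC))
p,d,ci,o=pickle.load(open('iside.pkl','rb'))
cv2.imwrite('pics/iz.png',cv2.resize(p[190:290,230:340],None,fx=6,fy=6,interpolation=cv2.INTER_CUBIC)[:600])
E
```

```text
{'time': 8.9, 'joint_positions': [-0.353, -0.04, -0.401, 1.229, 0.049, -1.957], 'ee_pos': [455.728, -80.18, 26.584], 'ee_rot': [-0.0, -0.016, 1.0, 0.026], 'wrist_force': [0.096, 0.806, -0.105], 'torque': [-0.021, 0.049, -0.014], 'opening': -0.02}
```

View pics/ez2.png

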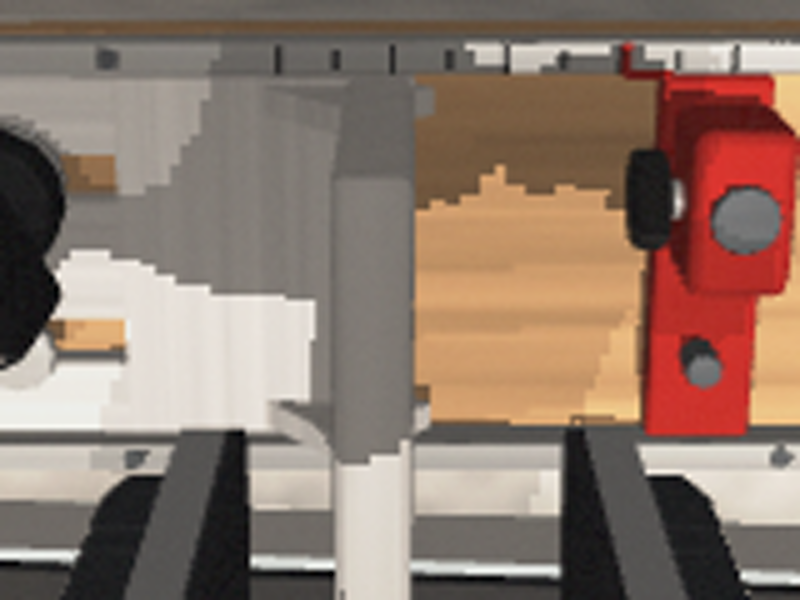

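View pics/iz.png

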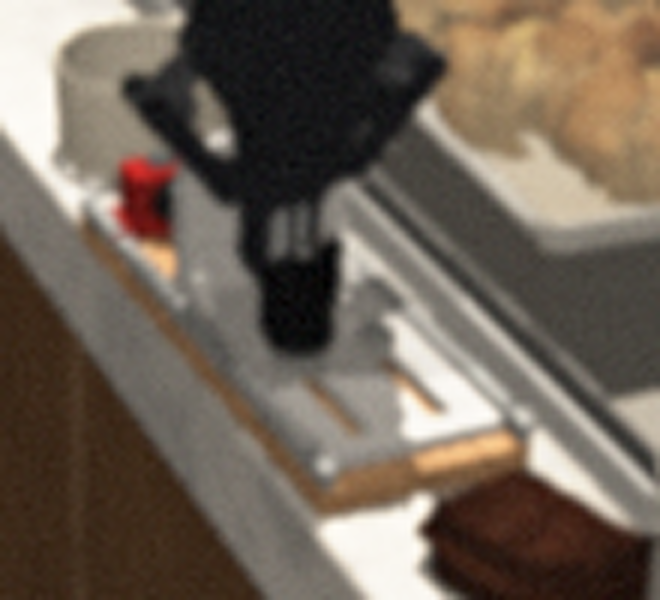

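```bash
python3 - <<'E'
from h import *
def q(f,pts,z):
    p,d,ci,o=pickle.load(open(f,'rb'))
    for n,(u,v) in pts.items(): print(f,n,px2w(ci,u,v,z=z).round(1), 'depthpt',px2w(ci,u,v,d=d[int(v),int(u)]).round(1))
q('W1.pkl',{'nearL':(155+98/4,175+143/4),'nearR':(155+322/4,175+135/4),'farL':(155+112/4,175+236/4),'farR':(155+332/4,175+230/4)},18)
q('ewrist.pkl',{'nearL':(100+108/2.4,170+84/2.4),'nearR':(100+298/2.4,170+84/2.4),'farL':(100+118/2.4,170+160/2.4),'farR':(100+301/2.4,170+160/2.4),'rearedge':(100+58/2.4,170+60/2.4),'baseL':(100+70/2.4,170+38/2.4)},18)
q('gwrist.pkl',{'guidebolt':(243,193),'hub':(303,185)},22)
# pitch/roll of foot plane in e & a: fit plane to foot points
for f in('W1.pkl','awrist.pkl','ewrist.pkl'):
    p,d,ci,o=pickle.load(open(f,'rb'))
    K,R,t=[np.array(ci[k]) for k in("camera_matrix","R","t")]
    v,u=np.mgrid[150:330,60:430]; v=v.ravel();u=u.ravel()
    X=(R.T@((np.linalg.inv(K)@np.stack([u,v,np.ones_like(u)]))*d[v,u]-t[:,None])).T
    for nm,(y0,y1),z0 in(('foot',(-170,-80),18),('board',(-40,-15),12)):
        m=(abs(X[:,2]-z0)<5)&(X[:,1]>y0)&(X[:,1]<y1)&(X[:,0]>432)&(X[:,0]<488)
        A=np.c_[X[m,:2]-[460,-60],np.ones(m.sum())]
        c,*_=np.linalg.lstsq(A,X[m,2],rcond=None);print(f,nm,m.sum(),c.round(4))
E
```

```text
W1.pkl nearL [ 448.7 -181.2   18. ] depthpt [ 448.5 -181.1   18.4]
W1.pkl nearR [ 446.1 -109.6   18. ] depthpt [ 447.8 -110.5   12.8]
W1.pkl farL [ 480.6 -180.1   18. ] depthpt [ 481.5 -180.9   15.8]
W1.pkl farR [ 478.6 -108.    18. ] depthpt [ 478.8 -108.1   17.5]
ewrist.pkl nearL [ 448.1 -175.1   18. ] depthpt [ 449.  -176.5   15. ]
ewrist.pkl nearR [ 445.6 -103.1   18. ] depthpt [ 446.  -103.3   16.9]
ewrist.pkl farL [ 479.3 -174.7   18. ] depthpt [ 480.1 -175.6   16. ]
ewrist.pkl farR [ 476.8 -102.8   18. ] depthpt [ 476.7 -102.7   18.2]
ewrist.pkl rearedge [ 439.3 -192.8   18. ] depthpt [ 444.3 -202.4    0.5]
ewrist.pkl baseL [ 430.6 -187.2   18. ] depthpt [ 431.8 -189.5   13.5]
gwrist.pkl guidebolt [ 478.9 -122.5   22. ] depthpt [ 478.5 -123.5   25.2]
gwrist.pkl hub [ 447.8 -127.9   22. ] depthpt [ 449.  -131.9   36.6]
W1.pkl foot 1856 [-5.70000e-03  3.50000e-03  1.79058e+01]
W1.pkl board 776 [ 3.00000e-04 -3.50000e-03  1.18576e+01]
awrist.pkl foot 3980 [-6.80000e-03  2.80000e-03  1.78729e+01]
awrist.pkl board 1630 [-2.40000e-03  5.00000e-04  1.17445e+01]
ewrist.pkl foot 3376 [-7.10000e-03  3.00000e-03  1.78885e+01]
ewrist.pkl board 1471 [-2.3000e-03 -2.7000e-03  1.1884e+01]
```

```bash
python3 - <<'E'
from h import *
for f in('W1.pkl','awrist.pkl','ewrist.pkl'):
    p,d,ci,o=pickle.load(open(f,'rb'))
    K,R,t=[np.array(ci[k]) for k in("camera_matrix","R","t")]
    # rectify plane z=20 at 4px/mm, region x 418..505, y -85..-30 
    xs=np.arange(415,510,.2); ys=np.arange(-90,-5,.2)
    Y,Xg=np.meshgrid(ys,xs)
    P=np.stack([Xg,Y,np.full_like(Y,16.)],-1)@R.T+t
    P=P@K.T; m=(P[...,:2]/P[...,2:]).astype(np.float32)
    im=cv2.remap(p,m[...,0],m[...,1],cv2.INTER_CUBIC)
    for k in range(0,im.shape[1],50): cv2.line(im,(k,0),(k,8),(0,0,255),1)
    cv2.imwrite('pics/rect_'+f[:2]+'.png',im); print(im.shape)
a=[cv2.imread('pics/rect_%s.png'%k) for k in('W1','aw','ew')]
cv2.imwrite('pics/rect.png',cv2.resize(np.hstack([a[1],a[2]]),None,fx=.94,fy=.94))
E
```

```text
(475, 425, 3)
(475, 425, 3)
(475, 425, 3)
```

View pics/rect.png

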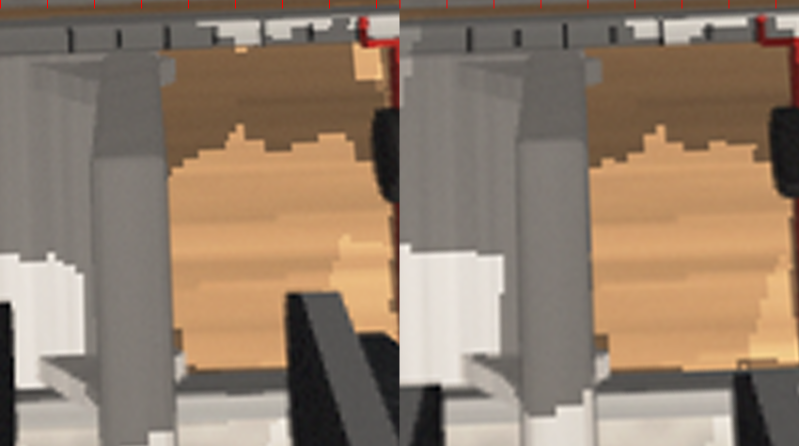

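The fence is square, flat and has slot room left, so it's probably wedged rather than stopped. I'll grip it again, ease it back a little, then advance in small force-watched steps. Rising and rotating back.

>>> move_arm(slide=[[0,0,-0.8],[0,0,-0.9],[0,0,-0.8],[0,0,0],[0,0,0],[0,0,0],[0,0,0],[0,0,0],[0,0,0],[0,0,0]], twist=[[0,0,0],[0,0,0],[0,0,0],[0.5,0,0],[0,0,1],[0,0,1],[0,0,1],[0,0,1],[0,0,1],[0,0,1]], jaw=[0,0,0,0,0,34,34,34,34,34])

```text
time: 9.78
ee_pos: [455.6, -84.1, 126.1]
ee_rot: [-0.001, 0.295, 0.955, 0.0]
wrist_force: [0.3, -0.4, 0.3]
opening: 34.1
```

>>> move_arm(slide=[[0,0,0],[0,0,0],[0,0,0],[0,0,0],[0,0,0],[0,0,0],[0,0,0],[0,0,0],[0,0,0],[0,0,0]], twist=[[0,0,1],[0,0,1],[0,0,1],[0,0,1],[0,0,1],[0,0,1],[0,0,1],[0,0,1],[0,0,1],[0,0,0]], jaw=[34,34,34,34,34,34,34,34,34,34])

```text
time: 10.62
ee_pos: [455.6, -84.2, 126.0]
ee_rot: [-0.001, 0.695, 0.719, 0.0]
wrist_force: [-0.5, -0.9, 0.7]
opening: 33.9
```

```bash
python3 snap.py j wrist; python3 - <<'E'
from h import *
p,d,ci,o=pickle.load(open('jwrist.pkl','rb'))
K,R,t=[np.array(ci[k]) for k in("camera_matrix","R","t")]
v,u=np.mgrid[180:375,60:430]; v=v.ravel();u=u.ravel()
X=(R.T@((np.linalg.inv(K)@np.stack([u,v,np.ones_like(u)]))*d[v,u]-t[:,None])).T
for r in range(185,375,12):
    q=(v==r)&(X[:,2]>72)&(X[:,2]<86)&(X[:,1]>-75)&(X[:,1]<-35)
    if q.any(): print(r,px2w(ci,u[q].min()-.5,r,z=79).round(1),px2w(ci,u[q].max()+.5,r,z=79).round(1))
E
```

```text
{'time': 10.617, 'joint_positions': [-0.328, -0.11, -0.264, 1.418, 0.001, -0.361], 'ee_pos': [455.601, -84.203, 126.033], 'ee_rot': [-0.001, 0.695, 0.719, 0.0], 'wrist_force': [-0.501, -0.887, 0.734], 'torque': [-0.008, 0.015, -0.031], 'opening': 33.928}
197 [427.4 -63.7  79. ] [427. -51.  79.]
209 [435.8 -63.2  79. ] [435.4 -51.   79. ]
221 [444.4 -62.6  79. ] [444.1 -50.9  79. ]
233 [453.3 -62.8  79. ] [452.9 -50.2  79. ]
245 [462.5 -62.9  79. ] [462.1 -50.1  79. ]
257 [471.9 -62.3  79. ] [471.8 -60.2  79. ]
269 [481.5 -61.7  79. ] [481.5 -60.2  79. ]
281 [491.5 -61.8  79. ] [491.4 -60.3  79. ]
317 [523.5 -75.3  79. ] [522.9 -53.7  79. ]
```

View pics/jwrist.png

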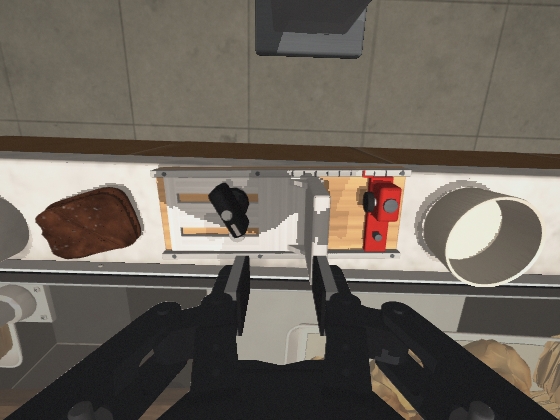

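>>> move_arm(slide=[[0.7,-0.25,0],[0,0,0.5],[0,0,0.7],[0,0,0.5],[0,0,0.2],[0,0,0.05],[0,0,0],[0,0,0],[0,0,0],[0,0,0]], twist=[[0,0,0],[0,0,0],[0,0,0],[0,0,0],[0,0,0],[0,0,0],[0,0,0],[0,0,0],[0,0,0],[0,0,0]], jaw=[34,34,34,34,34,34,34,8,8,8], newtons=25)

```text
time: 11.5
ee_pos: [446.3, -57.8, 50.2]
ee_rot: [0.001, 0.695, 0.719, 0.001]
wrist_force: [-1.1, 1.4, 2.3]
opening: 11.8
```

>>> move_arm(slide=[[0,0,0],[0,0,0],[-0.025,0,0],[-0.025,0,0],[-0.025,0,0]], twist=[[0,0,0],[0,0,0],[0,0,0],[0,0,0],[0,0,0]], jaw=[8,8,8,8,8])

```text
time: 11.92
ee_pos: [446.3, -59.0, 50.1]
ee_rot: [-0.0, 0.695, 0.719, 0.003]
wrist_force: [-0.8, 7.2, 7.5]
opening: 11.7
```

>>> move_arm(slide=[[-0.025,0,0],[-0.025,0,0],[-0.025,0,0]], twist=[[0,0,0],[0,0,0],[0,0,0]], jaw=[8,8,8])

```text
time: 12.17
ee_pos: [446.5, -62.0, 50.2]
ee_rot: [-0.0, 0.695, 0.719, 0.003]
wrist_force: [-0.1, 6.1, 6.7]
opening: 11.2
```

```bash
python3 snap.py k
```

```text
{'time': 12.167, 'joint_positions': [-0.29, -0.11, -0.417, 1.261, 0.005, -0.325], 'ee_pos': [446.467, -61.968, 50.156], 'ee_rot': [-0.0, 0.695, 0.719, 0.003], 'wrist_force': [-0.11, 6.137, 6.745], 'torque': [1.064, 0.035, 0.051], 'opening': 11.188}
```

It slides back freely at ~6 N. Relieve the downward push and advance gently.

>>> move_arm(slide=[[0,0,-0.02],[0.025,0,-0.02],[0.025,0,0],[0.025,0,0]], twist=[[0,0,0],[0,0,0],[0,0,0],[0,0,0]], jaw=[8,8,8,8])

```text
time: 12.5
ee_pos: [445.5, -62.0, 50.2]
ee_rot: [0.001, 0.696, 0.718, -0.001]
wrist_force: [0.8, -3.8, -0.6]
opening: 11.6
```

>>> move_arm(slide=[[0.025,0,0],[0.025,0,0],[0.025,0,0]], twist=[[0,0,0],[0,0,0],[0,0,0]], jaw=[8,8,8])

```text
time: 12.75
ee_pos: [445.2, -58.2, 50.2]
ee_rot: [0.001, 0.695, 0.719, -0.0]
wrist_force: [2.6, -2.9, 0.1]
opening: 11.2
```

>>> move_arm(slide=[[0.025,0,0],[0.025,0,0],[0.025,0,0]], twist=[[0,0,0],[0,0,0],[0,0,0]], jaw=[8,8,8])

```text
time: 13.0
ee_pos: [445.1, -54.8, 50.2]
ee_rot: [0.0, 0.695, 0.719, -0.0]
wrist_force: [1.0, -3.8, -0.1]
opening: 11.3
```

With the downward push removed, it slides at ~3 N, past the earlier jam point. Continuing.

>>> move_arm(slide=[[0.04,0,0],[0.04,0,0],[0.04,0,0],[0.04,0,0],[0.04,0,0]], twist=[[0,0,0],[0,0,0],[0,0,0],[0,0,0],[0,0,0]], jaw=[8,8,8,8,8])

```text
time: 13.42
ee_pos: [444.8, -46.6, 50.2]
ee_rot: [0.0, 0.695, 0.719, -0.0]
wrist_force: [1.9, -3.8, 1.1]
opening: 11.6
```

>>> move_arm(slide=[[0.04,0,0],[0.04,0,0],[0.04,0,0],[0.04,0,0],[0.04,0,0]], twist=[[0,0,0],[0,0,0],[0,0,0],[0,0,0],[0,0,0]], jaw=[8,8,8,8,8])

```text
time: 13.83
ee_pos: [444.5, -38.7, 50.2]
ee_rot: [0.0, 0.695, 0.719, -0.0]
wrist_force: [1.2, -5.1, 1.7]
opening: 11.5
```

>>> move_arm(slide=[[0.04,0,0],[0.04,0,0],[0.04,0,0],[0.04,0,0]], twist=[[0,0,0],[0,0,0],[0,0,0],[0,0,0]], jaw=[8,8,8,8])

```text
time: 14.17
ee_pos: [444.3, -32.3, 50.2]
ee_rot: [0.0, 0.695, 0.719, -0.0]
wrist_force: [2.3, -4.0, 2.3]
opening: 11.3
```

```bash
python3 snap.py l wrist;  python3 - <<'E'
from h import *
p,d,ci,o=pickle.load(open('lwrist.pkl','rb'))
cv2.imwrite('pics/lz.png',cv2.resize(p[220:360,180:430],None,fx=3.2,fy=3.2,interpolation=cv2.INTER_CUBIC))
E
```

```text
{'time': 14.167, 'joint_positions': [-0.223, -0.121, -0.428, 1.264, -0.0, -0.256], 'ee_pos': [444.28, -32.304, 50.194], 'ee_rot': [0.0, 0.695, 0.719, -0.0], 'wrist_force': [2.341, -3.953, 2.341], 'torque': [-1.054, -0.444, 0.047], 'opening': 11.332}
```

View pics/lz.png

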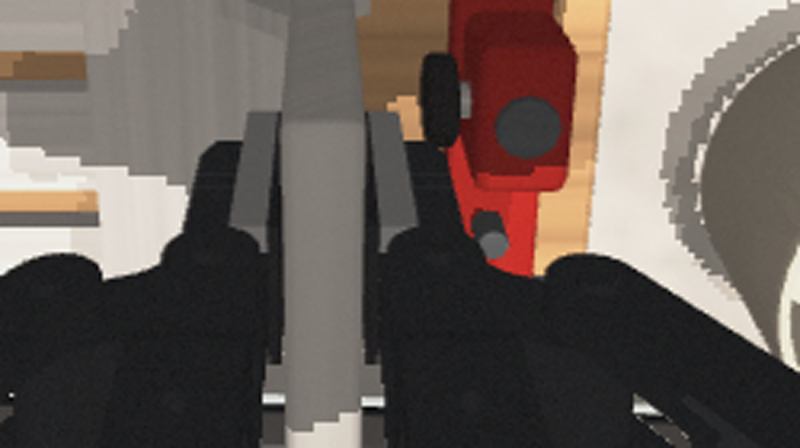

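>>> move_arm(slide=[[0.03,0,-0.01],[0.03,0,-0.005],[0.03,0,0],[0.03,0,0],[0.03,0,0],[0.03,0,0]], twist=[[0,0,0],[0,0,0],[0,0,0],[0,0,0],[0,0,0],[0,0,0]], jaw=[8,8,8,8,8,8])

```text
time: 14.72
ee_pos: [443.7, -24.7, 50.2]
ee_rot: [-0.0, 0.695, 0.719, 0.0]
wrist_force: [2.4, -3.0, -2.4]
opening: 11.5
```

```bash
python3 snap.py m wrist;  python3 - <<'E'
from h import *
p,d,ci,o=pickle.load(open('awrist.pkl','rb'))
for a in [(368,230),(360,221),(366,236),(372,222),(356,261),(356,258)]: print(a,px2w(ci,*a,d=d[a[1],a[0]]).round(1))
p,d,ci,o=pickle.load(open('mwrist.pkl','rb'))
cv2.imwrite('pics/mz.png',cv2.resize(p[220:360,180:430],None,fx=3.2,fy=3.2,interpolation=cv2.INTER_CUBIC))
E
```

```text
{'time': 14.717, 'joint_positions': [-0.207, -0.123, -0.429, 1.265, 0.001, -0.24], 'ee_pos': [443.707, -24.692, 50.202], 'ee_rot': [-0.0, 0.695, 0.719, 0.0], 'wrist_force': [2.371, -2.979, -2.394], 'torque': [-0.621, -0.808, 0.208], 'opening': 11.536}
(368, 230) [442.2   4.9  42.9]
(360, 221) [436.3  -1.   40.1]
(366, 236) [447.4   4.3  42. ]
(372, 222) [436.9   8.1  39.9]
(356, 261) [475.2   3.3  28.3]
(356, 258) [473.1   3.4  27.1]
```

View pics/mz.png

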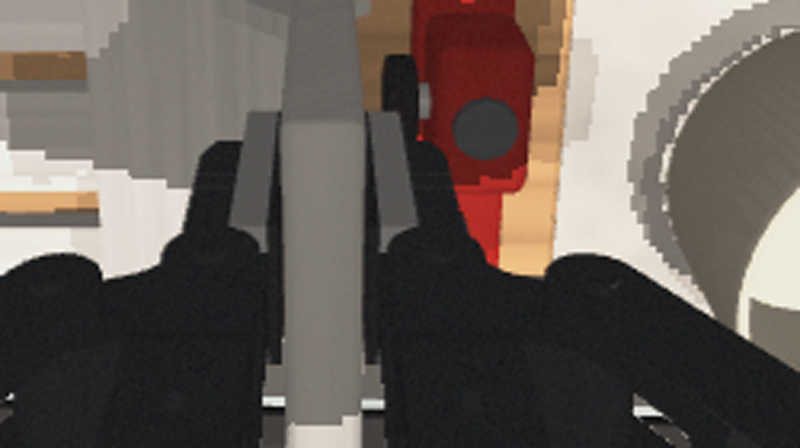

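About 5 mm left, and the fingers clear the stop (top 43 mm against tip 50 mm). Smaller steps now.

>>> move_arm(slide=[[0.015,0.015,0.005],[0.02,0,0],[0.02,0,0],[0.015,0,0]], twist=[[0,0,0],[0,0,0],[0,0,0],[0,0,0]], jaw=[8,8,8,8])

```text
time: 15.1
ee_pos: [444.0, -22.1, 50.2]
ee_rot: [-0.0, 0.695, 0.719, -0.0]
wrist_force: [1.7, -2.9, -0.0]
opening: 11.2
```

>>> move_arm(slide=[[0.01,0,0],[0.01,0,0],[0.01,0,0]], twist=[[0,0,0],[0,0,0],[0,0,0]], jaw=[8,8,8])

```text
time: 15.35
ee_pos: [444.0, -20.9, 50.3]
ee_rot: [-0.0, 0.695, 0.719, -0.0]
wrist_force: [0.3, -2.3, -1.5]
opening: 11.6
```

>>> move_arm(slide=[[0.01,0,0],[0.01,0,0],[0.01,0,0]], twist=[[0,0,0],[0,0,0],[0,0,0]], jaw=[8,8,8])

```text
time: 15.6
ee_pos: [444.0, -19.7, 50.2]
ee_rot: [-0.0, 0.695, 0.719, -0.0]
wrist_force: [0.6, -1.7, -1.5]
opening: 11.3
```

>>> move_arm(slide=[[0.01,0,0],[0.01,0,0],[0.01,0,0]], twist=[[0,0,0],[0,0,0],[0,0,0]], jaw=[8,8,8])

```text
time: 15.85
ee_pos: [444.1, -18.9, 50.3]
ee_rot: [0.0, 0.695, 0.719, -0.0]
wrist_force: [0.5, -3.3, -1.3]
opening: 11.6
```

>>> move_arm(slide=[[0.01,0,0],[0.01,0,0],[0.01,0,0]], twist=[[0,0,0],[0,0,0],[0,0,0]], jaw=[8,8,8])

```text
time: 16.1
ee_pos: [444.0, -18.7, 50.3]
ee_rot: [0.001, 0.696, 0.719, -0.001]
wrist_force: [0.8, -7.1, -1.3]
opening: 11.2
```

>>> move_arm(slide=[[0.01,0,0],[0.01,0,0],[0.01,0,0]], twist=[[0,0,0],[0,0,0],[0,0,0]], jaw=[8,8,8])

```text
time: 16.35
ee_pos: [444.0, -18.7, 50.3]
ee_rot: [0.002, 0.696, 0.718, -0.002]
wrist_force: [0.5, -10.0, -2.0]
opening: 12.0
```

Contact at y ≈ −18.7, where vision predicted it. The force of 10 N gives about 7.5 N on the buffer after drag. Hold, then look.

>>> move_arm(slide=[[0,0,0],[0,0,0],[0,0,0],[0,0,0],[0,0,0],[0,0,0]], twist=[[0,0,0],[0,0,0],[0,0,0],[0,0,0],[0,0,0],[0,0,0]], jaw=[8,8,8,8,8,8])

```text
time: 16.85
ee_pos: [444.0, -18.7, 50.2]
ee_rot: [0.002, 0.696, 0.718, -0.002]
wrist_force: [0.6, -10.6, -2.6]
opening: 11.3
```

```bash
python3 snap.py n wrist;  python3 - <<'E'
from h import *
p,d,ci,o=pickle.load(open('nwrist.pkl','rb'))
cv2.imwrite('pics/nz.png',cv2.resize(p[220:360,180:430],None,fx=3.2,fy=3.2,interpolation=cv2.INTER_CUBIC))
E
```

```text
{'time': 16.85, 'joint_positions': [-0.189, -0.123, -0.429, 1.265, -0.006, -0.221], 'ee_pos': [444.04, -18.676, 50.245], 'ee_rot': [0.002, 0.696, 0.718, -0.002], 'wrist_force': [0.6, -10.552, -2.646], 'torque': [-1.821, -0.196, 0.106], 'opening': 11.329}
```

View pics/nz.png

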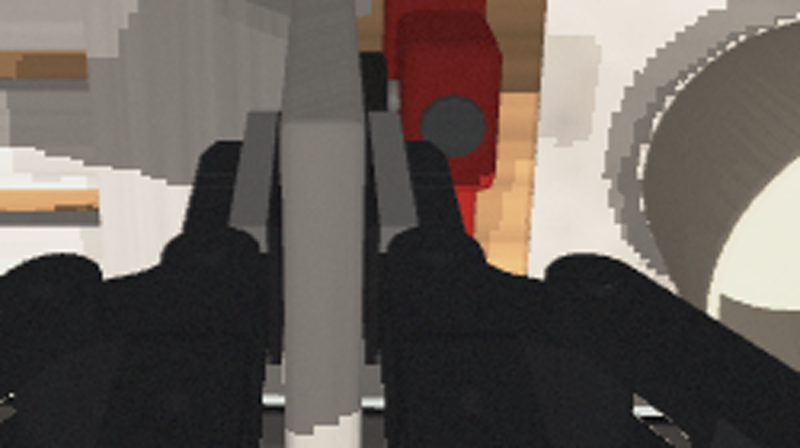

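Step 1 is held: the wall sits against the buffer at (372,80), stop in place. Ease off the stored force, release and rise.

>>> move_arm(slide=[[-0.035,0,0],[-0.035,0,0],[0,0,0],[0,0,0],[0,0,0],[0,0,0]], twist=[[0,0,0],[0,0,0],[0,0,0],[0,0,0],[0,0,0],[0,0,0]], jaw=[8,8,8,26,26,26])

```text
time: 17.4
ee_pos: [444.3, -18.3, 50.6]
ee_rot: [-0.0, 0.695, 0.719, 0.001]
wrist_force: [1.0, 0.5, -0.9]
opening: 25.9
```

>>> move_arm(slide=[[0,0,-0.3],[0,0,-0.8],[0,0,-0.8],[-0.8,0,-0.2],[-0.8,0,0],[-0.5,0,0],[0,0,0],[0,0,0],[0,0,0],[0,0,0]], twist=[[0,0,0],[0,0,0],[0,0,0],[0,0,0],[0,0,0],[0,0,-1],[0,0,-1],[0,0,-1],[0,0,-1],[0,0,-0.56]], jaw=[26,26,26,40,40,40,40,40,40,40])

```text
time: 18.23
ee_pos: [447.2, -102.7, 134.5]
ee_rot: [-0.0, 0.504, 0.864, 0.001]
wrist_force: [-0.6, 0.5, 0.9]
opening: 40.0
```

```bash
python3 snap.py q wrist;  python3 - <<'E'
from h import *
p,d,ci,o=pickle.load(open('qwrist.pkl','rb'))
K,R,t=[np.array(ci[k]) for k in("camera_matrix","R","t")]
v,u=np.mgrid[100:375,60:430]; v=v.ravel();u=u.ravel()
X=(R.T@((np.linalg.inv(K)@np.stack([u,v,np.ones_like(u)]))*d[v,u]-t[:,None])).T
m=(X[:,2]>58)&(X[:,2]<75)&(abs(X[:,1]+122)<27)&(abs(X[:,0]-445)<27)
P=np.array([px2w(ci,a,b,z=65)[:2] for a,b in zip(u[m],v[m])],np.float32);print(m.sum(),cv2.minAreaRect(P),np.median(X[m],0))
E
```

```text
{'time': 18.233, 'joint_positions': [-0.373, -0.125, -0.261, 1.435, 0.001, -0.888], 'ee_pos': [447.16, -102.729, 134.534], 'ee_rot': [-0.0, 0.504, 0.864, 0.001], 'wrist_force': [-0.556, 0.499, 0.891], 'torque': [-0.018, 0.018, 0.019], 'opening': 40.026}
771 ((445.39691162109375, -124.3458480834961), (39.85080337524414, 11.925256729125977), 30.140981674194336) [ 444.98431208 -124.56559732   63.85631228]
```

View pics/qwrist.png

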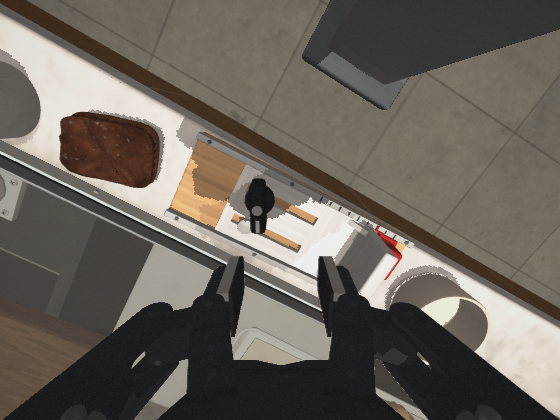

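Knob still at 30°; the jaw axis is now 119.5°, square to the wing. Moving over the axis (445,−123.5).

>>> move_arm(slide=[[-0.425,-0.304,0],[0,0,0.5],[0,0,0.5],[0,0,0.4],[0,0,0.1],[0,0,0],[0,0,0]], twist=[[0,0,0],[0,0,0],[0,0,0],[0,0,0],[0,0,0],[0,0,0],[0,0,0]], jaw=[40,40,40,40,40,40,40])

```text
time: 18.87
ee_pos: [445.0, -123.6, 74.9]
ee_rot: [0.0, 0.506, 0.863, 0.0]
wrist_force: [0.6, 0.1, -0.1]
opening: 40.0
```

```bash
python3 snap.py r wrist;  python3 - <<'E'
from h import *
p,d,ci,o=pickle.load(open('rwrist.pkl','rb'))
K,R,t=[np.array(ci[k]) for k in("camera_matrix","R","t")]
v,u=np.mgrid[100:420,60:500]; v=v.ravel();u=u.ravel()
X=(R.T@((np.linalg.inv(K)@np.stack([u,v,np.ones_like(u)]))*d[v,u]-t[:,None])).T
m=(X[:,2]>58)&(X[:,2]<69)&(abs(X[:,1]+122)<22)&(abs(X[:,0]-445)<22)
P=np.array([px2w(ci,a,b,z=65)[:2] for a,b in zip(u[m],v[m])],np.float32);print(m.sum(),cv2.minAreaRect(P),np.median(X[m],0))
E
```

```text
{'time': 18.867, 'joint_positions': [-0.416, -0.093, -0.351, 1.312, 0.0, -0.927], 'ee_pos': [444.998, -123.586, 74.909], 'ee_rot': [0.0, 0.506, 0.863, 0.0], 'wrist_force': [0.593, 0.076, -0.129], 'torque': [-0.004, 0.009, 0.011], 'opening': 39.997}
1247 ((444.73089599609375, -125.33692932128906), (40.286521911621094, 11.399316787719727), 29.647607803344727) [ 444.28698485 -125.33978131   63.92528157]
```

View pics/rwrist.png

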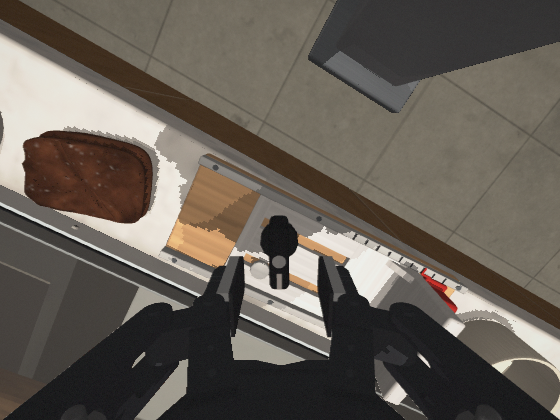

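>>> move_arm(slide=[[-0.02,-0.01,0.4],[0,0,0.35],[0,0,0.1],[0,0,0],[0,0,0],[0,0,0],[0,0,0],[0,0,0],[0,0,0]], twist=[[0,0,0],[0,0,0],[0,0,0],[0,0,0],[0,0,0],[0,0,0],[0,0,0],[0,0,0],[0,0,0]], jaw=[40,40,40,40,8,8,8,8,8], newtons=60)

```text
time: 19.67
ee_pos: [445.7, -124.7, 41.9]
ee_rot: [0.001, 0.505, 0.863, 0.0]
wrist_force: [-1.4, 1.9, 5.2]
opening: 11.0
```

```bash
python3 snap.py s wrist
```

```text
{'time': 19.667, 'joint_positions': [-0.418, -0.07, -0.398, 1.242, 0.001, -0.93], 'ee_pos': [445.653, -124.746, 41.906], 'ee_rot': [0.001, 0.505, 0.863, 0.0], 'wrist_force': [-1.358, 1.872, 5.155], 'torque': [0.336, 0.28, 0.102], 'opening': 11.019}
```

View pics/swrist.png

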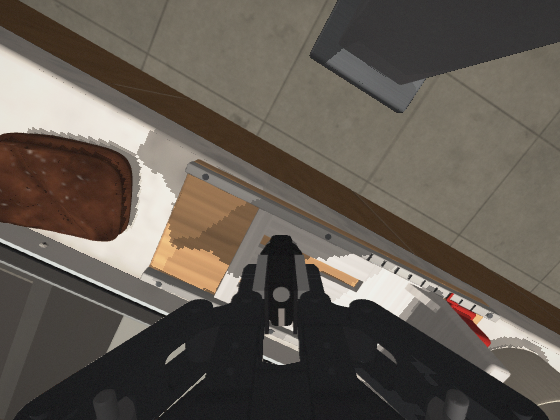

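Wing gripped. Turning clockwise (+tool z).

>>> move_arm(slide=[[0,0,0],[0,0,0],[0,0,0],[0,0,0],[0,0,0],[0,0,0],[0,0,0],[0,0,0]], twist=[[0,0,0.7],[0,0,0.7],[0,0,0.7],[0,0,0.7],[0,0,0.7],[0,0,0.7],[0,0,0.7],[0,0,0]], jaw=[8,8,8,8,8,8,8,8])

```text
time: 20.38
ee_pos: [445.6, -124.6, 41.5]
ee_rot: [0.001, 0.708, 0.706, 0.001]
wrist_force: [-0.5, 2.8, 5.1]
opening: 10.5
```

>>> move_arm(slide=[[0,0,0],[0,0,0],[0,0,0],[0,0,0],[0,0,0],[0,0,0],[0,0,0]], twist=[[0,0,0.7],[0,0,0.7],[0,0,0.7],[0,0,0.7],[0,0,0.7],[0,0,0.7],[0,0,0]], jaw=[8,8,8,8,8,8,8])

```text
time: 20.97
ee_pos: [445.6, -124.5, 41.4]
ee_rot: [0.0, 0.845, 0.535, 0.001]
wrist_force: [0.3, 2.5, 5.4]
opening: 10.9
```

```bash
python3 snap.py t wrist
```

```text
{'time': 20.967, 'joint_positions': [-0.418, -0.07, -0.398, 1.241, 0.001, 0.024], 'ee_pos': [445.571, -124.498, 41.398], 'ee_rot': [0.0, 0.845, 0.535, 0.001], 'wrist_force': [0.295, 2.516, 5.379], 'torque': [0.438, 0.21, -0.027], 'opening': 10.858}
```

View pics/twrist.png

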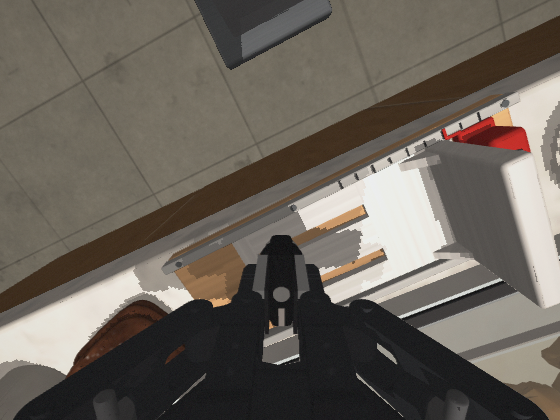

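>>> move_arm(slide=[[0,0,0],[0,0,0],[0,0,0],[0,0,0]], twist=[[0,0,0.6],[0,0,0.6],[0,0,0.6],[0,0,0]], jaw=[8,8,8,8])

```text
time: 21.35
ee_pos: [445.6, -124.4, 41.3]
ee_rot: [0.0, 0.891, 0.453, 0.001]
wrist_force: [-0.3, 2.6, 5.0]
opening: 11.0
```

```bash
python3 snap.py u1
```

```text
{'time': 21.35, 'joint_positions': [-0.418, -0.07, -0.398, 1.241, 0.001, 0.212], 'ee_pos': [445.552, -124.434, 41.326], 'ee_rot': [0.0, 0.891, 0.453, 0.001], 'wrist_force': [-0.264, 2.596, 5.022], 'torque': [0.558, 0.123, -0.012], 'opening': 10.965}
```

>>> move_arm(slide=[[0,0,0],[0,0,0],[0,0,0]], twist=[[0,0,0.5],[0,0,0.5],[0,0,0]], jaw=[8,8,8])

```text
time: 21.6
ee_pos: [445.6, -124.4, 41.3]
ee_rot: [0.0, 0.913, 0.408, 0.001]
wrist_force: [-1.1, 1.7, 5.8]
opening: 10.5
```

```bash
python3 snap.py u2
```

```text
{'time': 21.6, 'joint_positions': [-0.418, -0.07, -0.398, 1.241, 0.001, 0.313], 'ee_pos': [445.55, -124.385, 41.335], 'ee_rot': [0.0, 0.913, 0.408, 0.001], 'wrist_force': [-1.139, 1.676, 5.755], 'torque': [0.515, 0.168, 1.053], 'opening': 10.457}
```

>>> move_arm(slide=[[0,0,0],[0,0,0],[0,0,0]], twist=[[0,0,0.5],[0,0,0.5],[0,0,0]], jaw=[8,8,8])

```text
time: 21.85
ee_pos: [445.6, -124.4, 41.4]
ee_rot: [0.0, 0.932, 0.361, 0.001]
wrist_force: [-0.7, 1.6, 6.6]
opening: 10.9
```

```bash
python3 snap.py u3
```

```text
{'time': 21.85, 'joint_positions': [-0.418, -0.07, -0.398, 1.241, 0.0, 0.414], 'ee_pos': [445.606, -124.351, 41.439], 'ee_rot': [0.0, 0.932, 0.361, 0.001], 'wrist_force': [-0.735, 1.564, 6.576], 'torque': [0.36, 0.262, 2.173], 'opening': 10.943}
```

Torque rose to 1–2 N·m: firm end stop. Unload the wind-up, hold, release and rise.

>>> move_arm(slide=[[0,0,0],[0,0,0],[0,0,0],[0,0,0],[0,0,0]], twist=[[0,0,0],[0,0,-0.8],[0,0,-0.8],[0,0,0],[0,0,0]], jaw=[8,8,8,8,8])

```text
time: 22.27
ee_pos: [445.6, -124.4, 41.3]
ee_rot: [0.0, 0.9, 0.436, 0.001]
wrist_force: [-0.3, 2.1, 5.0]
opening: 11.0
```

```bash
python3 snap.py v
```

```text
{'time': 22.267, 'joint_positions': [-0.418, -0.07, -0.398, 1.241, 0.001, 0.251], 'ee_pos': [445.568, -124.413, 41.34], 'ee_rot': [0.0, 0.9, 0.436, 0.001], 'wrist_force': [-0.35, 2.114, 4.96], 'torque': [0.409, 0.126, 0.251], 'opening': 10.963}
```

>>> move_arm(slide=[[0,0,0],[0,0,0],[0,0,0],[0,0,-0.3],[0,0,-0.7],[0,0,-0.8],[0,0,-0.6],[0,0,0],[0,0,0]], twist=[[0,0,0],[0,0,0],[0,0,0],[0,0,0],[0,0,0],[0,0,0],[0,0,0],[0,0,-1],[0,0,-1]], jaw=[34,34,34,34,34,34,34,34,34])

```text
time: 23.02
ee_pos: [446.4, -125.7, 138.8]
ee_rot: [0.002, 0.849, 0.528, 0.001]
wrist_force: [-0.3, 0.2, 0.5]
opening: 34.0
```

```bash
python3 snap.py w wrist top side;  python3 - <<'E'
from h import *
p,d,ci,o=pickle.load(open('wwrist.pkl','rb'))
K,R,t=[np.array(ci[k]) for k in("camera_matrix","R","t")]
v,u=np.mgrid[60:420,60:540]; v=v.ravel();u=u.ravel()
X=(R.T@((np.linalg.inv(K)@np.stack([u,v,np.ones_like(u)]))*d[v,u]-t[:,None])).T
m=(X[:,2]>58)&(X[:,2]<69)&(abs(X[:,1]+123)<24)&(abs(X[:,0]-445)<24)
P=np.array([px2w(ci,a,b,z=65)[:2] for a,b in zip(u[m],v[m])],np.float32);print(m.sum(),cv2.minAreaRect(P),np.median(X[m],0))
E
```

```text
{'time': 23.017, 'joint_positions': [-0.419, -0.118, -0.246, 1.438, -0.001, 0.039], 'ee_pos': [446.356, -125.728, 138.775], 'ee_rot': [0.002, 0.849, 0.528, 0.001], 'wrist_force': [-0.302, 0.223, 0.542], 'torque': [0.021, 0.009, 0.0], 'opening': 33.968}
706 ((445.07366943359375, -123.0470962524414), (11.847073554992676, 39.731109619140625), 52.215919494628906) [ 444.91189422 -122.87427417   63.24695337]
```

View pics/wwrist.png

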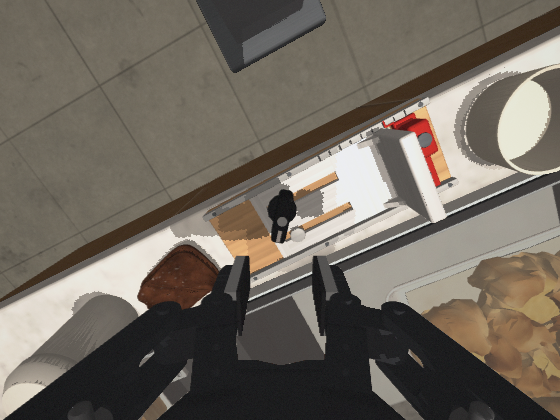

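Wing turned 67.5° (≈1.18 rad), now at the end stop. Final check from above the fence and buffer.

>>> move_arm(slide=[[0.42,-0.27,-0.3],[0.42,-0.27,0],[0.42,-0.27,0],[0.42,-0.27,0],[0,0,0],[0,0,0],[0,0,0]], twist=[[0,0,-1],[0,0,-1],[0,0,-1],[0,0,-1],[0,0,-0.7],[0,0,0],[0,0,0]], jaw=[60,60,60,60,60,60,60])

```text
time: 23.75
ee_pos: [423.8, -48.1, 147.8]
ee_rot: [-0.0, 0.698, 0.716, -0.0]
wrist_force: [-0.2, 0.2, 0.2]
opening: 60.3
```

```bash
python3 snap.py x wrist;  python3 - <<'E'
from h import *
def fr(f):
    p,d,ci,o=pickle.load(open(f,'rb'))
    K,R,t=[np.array(ci[k]) for k in("camera_matrix","R","t")]
    v,u=np.mgrid[100:420,60:540]; v=v.ravel();u=u.ravel()
    X=(R.T@((np.linalg.inv(K)@np.stack([u,v,np.ones_like(u)]))*d[v,u]-t[:,None])).T
    g=p[v,u].astype(int)
    m=(g[:,2]>70)&(g[:,1]<.4*g[:,2])&(X[:,2]>36)&(X[:,2]<50)&(X[:,0]<462)
    P=np.array([px2w(ci,a,b,z=43)[:2] for a,b in zip(u[m],v[m])],np.float32);print(f,'stop top',cv2.minAreaRect(P),P.max(0))
    for r in range(180,330,12):
        q=(v==r)&(X[:,2]>74)&(X[:,2]<86)&(abs(X[:,1]+18)<12)
        if q.any(): print(r,px2w(ci,u[q].min()-.5,r,z=79).round(1),px2w(ci,u[q].max()+.5,r,z=79).round(1))
    for n in('ramekin','brownie'): pass
    return p
for f in('W1.pkl','awrist.pkl','ewrist.pkl','jwrist.pkl'): fr(f)
p=fr('xwrist.pkl')
cv2.imwrite('pics/xz.png',cv2.resize(p[170:320,150:400],None,fx=3.2,fy=3.2,interpolation=cv2.INTER_CUBIC))
E
```

```text
{'time': 23.75, 'joint_positions': [-0.27, -0.213, -0.311, 1.474, -0.0, -0.296], 'ee_pos': [423.751, -48.074, 147.818], 'ee_rot': [-0.0, 0.698, 0.716, -0.0], 'wrist_force': [-0.231, 0.233, 0.208], 'torque': [-0.018, -0.01, 0.04], 'opening': 60.285}
W1.pkl stop top ((440.33135986328125, 3.9871554374694824), (30.206071853637695, 16.59848403930664), 2.3252243995666504) [455.32037   12.339402]
288 [523.3 -19.   79. ] [523.3 -17.8  79. ]
awrist.pkl stop top ((439.7752685546875, 2.7497615814208984), (29.132442474365234, 18.068843841552734), 2.3593692779541016) [454.4743    12.159976]
ewrist.pkl stop top ((440.3007507324219, 3.234196662902832), (28.668235778808594, 17.673452377319336), 1.9680801630020142) [454.85648   12.434711]
324 [523.8 -30.   79. ] [523.4 -19.6  79. ]
jwrist.pkl stop top ((440.5118713378906, 2.4220733642578125), (29.449325561523438, 17.978654861450195), 2.8632829189300537) [455.37964   11.710158]
xwrist.pkl stop top ((439.8013916015625, 3.586977005004883), (30.1824951171875, 17.179401397705078), 4.239543437957764) [455.192     12.448328]
228 [426.2 -25.8  79. ] [425.9 -13.4  79. ]
240 [436.3 -25.3  79. ] [436.  -13.5  79. ]
252 [446.6 -24.7  79. ] [446.3 -12.8  79. ]
264 [457.3 -24.9  79. ] [457.  -12.8  79. ]
276 [468.2 -24.4  79. ] [467.9 -12.1  79. ]
288 [479.5 -23.8  79. ] [479.2 -12.1  79. ]
300 [491.1 -23.1  79. ] [490.8 -11.3  79. ]
```

View pics/xz.png

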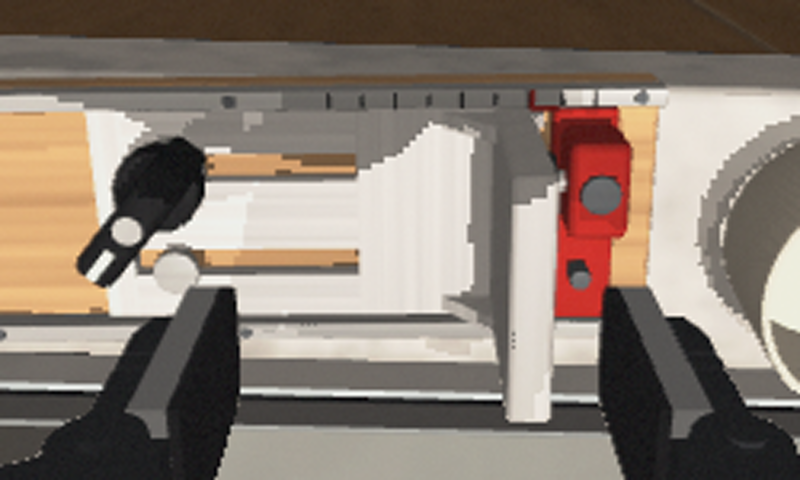

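The fence face is at y ≈ −13, against the buffer. The stop hasn't measurably moved and the gripper is clear. Handing in.

```bash
python3 -c "
from station import ctrl
print(ctrl.job_done())"
```

```text
the job is handed in; nothing more can be done
None
```

I set the fence against the red stop's buffer, clamped it with the wing knob and handed the job in at about 24 s. No verdict was reported.

**Jams on the way:** Two early pushes stuck, at 60 N and then 39 N. Both were more than 30 mm short of the buffer, so the stop was not touched. After easing the fence back and taking off the downward grip load, it slid at 2–5 N. I think the fence was wedging under the washer or between the rails, but I did not confirm which.

**Contact:** The fence met the buffer where the camera predicted. I held about 10 N at the wrist for 0.5 s, which is roughly 7–8 N on the buffer after subtracting drag. That split is an estimate, because the contact force was not measured directly.

**Clamping:** I turned the knob clockwise until the torque rose to 1–2 N·m at its end stop, then unloaded and let go. The camera shows the wing turned about 67° (1.18 rad). That fits the 1.4 rad stop if the knob started near 0.2 rad. The washer force itself could not be measured.

**Last checks:**
- The fence face is at y ≈ −13 mm, against the measured buffer face at about −12 to −13 mm.
- The stop block is in the same place to within the camera's 1–2 mm.
- The gripper is clear of everything. I did not measure the ramekin, brownie and shaker again, but the arm never went near them.

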